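# Put the cash box back in its counter bracket

### The arm

A 6-joint arm with a two-finger parallel gripper is mounted at the origin on the work surface. World frame = base frame: x ahead of the robot, y to its left, z up, the work surface at z = 0. Lengths are in m, angles in rad, forces in N, time in s.
With the tool pointing down it reaches from about 0.375 to 0.9 m from the base axis. Payload 3.1 kg.
Tool frame: the origin (TCP) lies on the centre line of the jaws, within the pads' length; the fingertips stand 11 mm ahead of it and the grasp point (between the pads) lies 8 mm behind it; x points along the fingers, y is the direction in which the jaws open and shut, and the axes are right-handed (so a half turn about x gives the same grasp; the last joint's range is limited). The gripper opens to 87 mm and grips with 3 to 60 N. Pads are 19 mm wide; open, the fingers measure 117 mm over their backs; the gripper's body (75 mm by 190 mm) begins 51 mm behind the grasp point.
Start: joints at [1.143, 0.527, 1.433, -0, 1.181, -0.178], TCP at [0.154, 0.606, 0.234] pointing down, gripper open.
Joint ranges: [-3.08, 3.08], [-0.75, 2.2], [0.22, 2.44], [-1.43, 4.57], [0, 2.65], [-2.85, 2.85]. Speed limits (rad/s): [2.79, 2.79, 3.14, 3.14, 3.14, 3.14].

### API

Orientations are given as a unit quaternion [x, y, z, w].
In Python, from rig import robot, camera, camera_info gives the robot as it stands.
- The arm moves only by the shell command python3 -m inch 'ROWS' [FORCE]. ROWS is JSON, a list that holds one entry, the list of rows, each a list of 5 numbers: the shift along the tool's x, y, z in cm, then the turn about the tool's x in rad, then the opening, from 0 (shut) to 1 (fully open). A call has 1 to 8 rows; each row shifts and turns the pose as measured when the row begins, along the tool's axes as they then stand; what a row does not reach is not made up. A row lasts 1/12 s, in which the tool goes at most 41.7 mm and 7.16 degrees, less where a joint would pass 70% of its speed; a pose out of reach is approached as far as the arm can. A call with a gripper value outside its range is refused whole. The fingers move at their own pace and stop on an object; FORCE is the grip in N (left out, the last holds). Time passes only in rows, so rows that do not move let the fingers close. It gives the time, the measured TCP pose, the force and the opening at its end, in the units of the state.
- robot.get_obs(): the state, without advancing time (a new reading comes with each control period).
- camera(name): name is "side" or "top" or "wrist"; returns the picture (400x640x3 uint8, red, green, blue); there is no depth.
- camera_info(name): a dict with "camera_matrix" (3x3 intrinsics, pixels), "rvec" (rotation vector, rad) and "tvec" (3), from world to camera coordinates, as OpenCV has them. Camera axes: x right, y down, z forward; pixel columns grow to the right and rows downward; lengths in m; the calibration is good to about 2 mm. A picture is of the moment at which its call begins: read the wrist's pose just before it. camera_info takes no time and is no camera call; for the wrist camera it gives the pose at the moment of the call.
- robot.hand_in(): hands the job in, once; it reports no verdict.
The state is a dict: "time": time; "q": joint angles; "joint_velocities": joint speeds; "joint_torque": joint torques, N m; "position": TCP position; "tool_rot": TCP orientation; "ft_force": force on the tool from outside, world axes, zero at the start; "moment": the same for the moment, N m; "grip_width": finger opening in m.
Only numpy, scipy, OpenCV 4.12 (cv2) and the standard library are available. Lean on these libraries where they do the work, as an engineer would, in place of code of your own. Each camera call takes 0.05 s, during which the arm holds its last target. There are 200 camera calls.

### The job

Lift the olive cash box off its riser by its top handle, keep it level, set it down gently on the bare counter in front of the steel corner bracket, clear of the two overhanging clips, and let go. Then push it by its side faces, not by the handle, in under the clips until it sits snug and square against both the rear rail and the side stop. Leave the calculator, the brochure stand and the charger box where they are.

Things in the scene. Friction and masses are not known exactly. Their poses are not given: they have to be found in the camera images.
- cashbox: Loose olive steel cash box, about 0.7 kg: 110 mm (its x) by 150 mm (its y) by 75 mm high, closed lid. Origin at the centre of its underside, z up; the face with the round lock looks to its -x. Starts on the riser, its underside 60 mm above the counter.
- handle: Carrying handle rigidly fixed on the cash box's lid; origin at the centre of the lid's top, axes as the box. Two 8 mm posts at y = -35 and +35 mm carry a black grip bar 80 mm long (y), 14 mm wide (x) and 12 mm high; 32 mm of free space between lid and bar.
- grip (a point): Centre of the handle's grip bar, 113 mm above the cash box's underside; axes as the box.
- riser: Fixed dark wooden riser (the stand): 160 mm (x) by 200 mm (y), top 60 mm above the counter, with a raised brass edge 5 mm wide and 6 mm high around the top. Origin at the centre of its underside.
- bracket: Fixed bare-steel L-shaped corner bracket on the counter. Its origin and axes are where the cash box's must come to be, faces touching both stops. Rear rail: 12 mm thick, 25 high, stop face at x = +55 mm, y from -87 to +87. Side stop: 12 mm thick, 25 high, stop face at y = +75 mm, x from -45 to +67. The -x and -y sides are open; the floor is the bare counter.
- clips (a point): Point midway between the front tips of the bracket's two keeper clips, 82 mm above the counter, at x = +39 mm in the bracket. The clips, 20 mm wide, at y = -55 and +55 mm, rise from the rear rail to 87 mm and overhang it towards -x as far as this point, underside at 82 mm: the box can only slide in under them along +x.
- calculator: Bystander: silver pocket calculator lying flat, 135 x 75 x 26 mm. Origin at the centre of its underside.
- brochures: Bystander: clear acrylic brochure stand with paper, 80 x 110 mm, 116 mm high. Origin at the centre of its underside.
- charger: Bystander: grey boxed charger, 65 x 85 x 100 mm high. Origin at the centre of its underside.
Things that resemble listed ones, but are neither listed nor needed, are in the scene too. Several things look just like the bracket: the one meant starts farthest to the robot's right.

How it is judged:
By the outcome, as a careful person would: the job done as asked, in the order asked, and still so for the second after the job is handed in, with the robot touching nothing.
It also fails if it takes over 72 s, if anything falls off the work surface, if the arm or the gripper's body presses on something with over 40 N, if the wrist force passes 120 N, or if a joint passes its speed limit or range.

## Working session

There is one attempt and no reset: what is moved stays moved. The work goes in short steps, Python scripts to look and compute and a shell command to move; the robot and the scene stay as the last step left them, time stands still between calls to the robot, and variables do not carry over. Pictures are saved under pics/ and viewed, about 8 in all and at most 12, crops included, and the job is handed in when it is done.

```bash
mkdir -p pics; ls; cat > h.py <<'E'
import numpy as np, cv2
from rig import robot, camera, camera_info
def save(name,fn,crop=None,scale=1):
    im=camera(name); np.save('pics/'+fn+'.npy',im); 
    return wr(im,fn,crop,scale)
def wr(im,fn,crop=None,scale=1):
    if crop: im=im[crop[1]:crop[3],crop[0]:crop[2]]
    cv2.imwrite('pics/'+fn+'.png',cv2.resize(im[:,:,::-1],None,fx=scale,fy=scale,interpolation=cv2.INTER_CUBIC))
def ray(info,px):
    K=np.array(info['camera_matrix']);R=cv2.Rodrigues(np.array(info['rvec'],float))[0];t=np.array(info['tvec'],float).ravel()
    d=R.T@np.linalg.inv(K)@np.array([px[0],px[1],1.]);return -R.T@t,d
def onz(info,px,z):
    c,d=ray(info,px);return c+d*(z-c[2])/d[2]
def proj(info,P):
    return cv2.projectPoints(np.array(P,float).reshape(-1,1,3),np.array(info['rvec'],float),np.array(info['tvec'],float),np.array(info['camera_matrix']),None)[0].reshape(-1,2)
E
python3 - <<'E'
from h import *
o=robot.get_obs();print(o)
for n in('top','side'):
    save(n,n+'1',scale=1.25); i=camera_info(n);print(n,ray(i,(320,200)),i['camera_matrix'])
E
```

```text
pics
{'time': 0.0, 'q': array([ 1.14350528e+00,  5.28454434e-01,  1.43388103e+00, -1.81592078e-05,
        1.18140124e+00, -1.78494885e-01]), 'joint_velocities': array([-0.0013575 , -0.00087099,  0.00079639,  0.00063357, -0.00106212,
        0.00028053]), 'joint_torque': array([ 1.34028818e-05, -4.40042746e+01, -1.76590151e+01,  6.33536372e-02,
        5.83273871e-02, -1.83870620e-04]), 'position': array([0.15357653, 0.60511483, 0.23258559]), 'tool_rot': array([ 0.08700826,  0.70186298, -0.08845886,  0.70142209]), 'ft_force': array([-0.67938546,  0.03125735, -0.04961418]), 'moment': array([ 0.01696342, -0.08557013,  0.03274996]), 'grip_width': 0.08675973408827502}
top (array([0.48643276, 0.12194501, 1.07209008]), array([ 0.07944681,  0.01709691, -0.99681338])) [[462.17401601   0.         319.44578365]
 [  0.         462.17401601 207.15366615]
 [  0.           0.           1.        ]]
side (array([ 0.49578307, -0.47866181,  0.77337784]), array([ 0.08263846,  0.67185557, -0.73617886])) [[368.17539255   0.         315.54940208]
 [  0.         368.17539255 197.91079384]
 [  0.           0.           1.        ]]
```

View pics/top1.png

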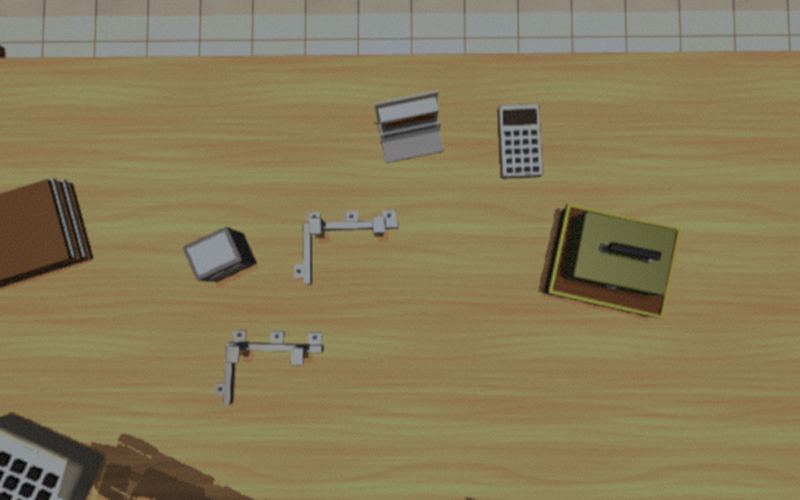

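View pics/side1.png

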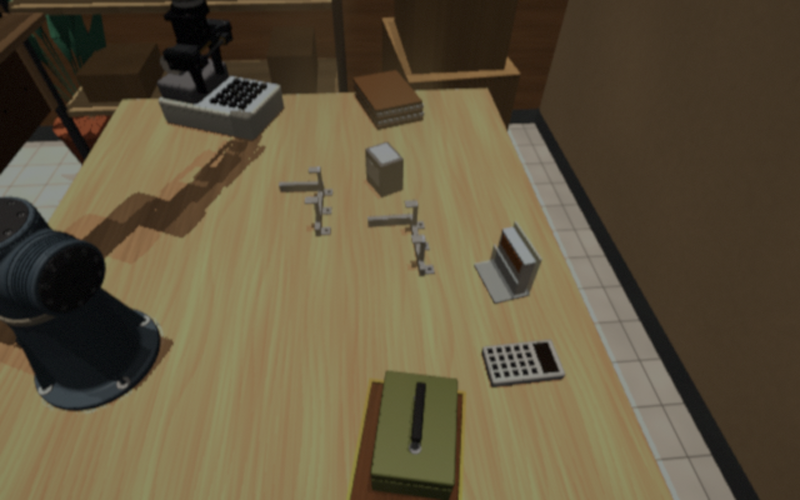

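Top view: cash box on the riser at about (625,252), with its lock at (612,287) facing the robot. Bracket candidates are A at (350,245) and B at (270,370). A is farther to the robot's right, so I choose A. Other things: calculator at (520,140) and brochure stand at (410,127). The charger at (218,255) stands just left of A's side stop. I'll check the choice in one close crop.

```bash
python3 - <<'E'
from h import *
im=np.load('pics/top1.npy'); i=camera_info('top')
a=cv2.resize(im[155:245,225:330][:,:,::-1],None,fx=5,fy=5,interpolation=cv2.INTER_CUBIC)
cv2.imwrite('pics/c1.png',a)
hsv=cv2.cvtColor(im,cv2.COLOR_RGB2HSV)
print(hsv[200,500],hsv[215,485],hsv[190,480],hsv[205,455],hsv[300,400],hsv[178,285])
sub=np.zeros(im.shape[:2],np.uint8);sub[150:260,430:560]=255
m=(cv2.inRange(hsv,(22,80,75),(40,255,135)))&sub
m=cv2.morphologyEx(m,cv2.MORPH_OPEN,np.ones((5,5),np.uint8))
cs=max(cv2.findContours(m,cv2.RETR_EXTERNAL,cv2.CHAIN_APPROX_NONE)[0],key=cv2.contourArea)
r=cv2.minAreaRect(cs);b=cv2.boxPoints(r);print(r,b)
P=np.array([onz(i,p,.135) for p in b]);print(P.round(4),[np.linalg.norm(P[k]-P[k-1]).round(4) for k in range(4)],P.mean(0))
# handle bar
m=(cv2.inRange(hsv,(0,0,0),(180,255,45)))&sub
m[:,:478]=0;m[:185]=0;m[212:]=0;m[:,535:]=0
c2=max(cv2.findContours(m,cv2.RETR_EXTERNAL,cv2.CHAIN_APPROX_NONE)[0],key=cv2.contourArea)
r=cv2.minAreaRect(c2);b2=cv2.boxPoints(r);P=np.array([onz(i,p,.179) for p in b2]);print(r,P.round(4),[np.linalg.norm(P[k]-P[k-1]).round(4) for k in range(4)],P.mean(0))
v=im[150:260,430:560][:,:,::-1].copy();cv2.drawContours(v,[cs-[430,150]],-1,(0,0,255),1);cv2.drawContours(v,[c2-[430,150]],-1,(255,0,0),1)
v=cv2.resize(v,None,fx=4,fy=4,interpolation=cv2.INTER_NEAREST)
h=max(a.shape[0],v.shape[0]);pad=lambda z:cv2.copyMakeBorder(z,0,h-z.shape[0],0,0,0)
cv2.imwrite('pics/c1.png',cv2.resize(np.hstack([pad(a),pad(v)]),None,fx=.75,fy=.75))
E
```

```text
[160  36  42] [ 29  92 114] [ 31  98 107] [ 22 159  24] [ 24  96 143] [ 98  14 148]
((500.73077392578125, 201.3461456298828), (75.7008285522461, 54.52027893066406), 11.309932708740234) [[458.26923 220.65382]
 [468.96155 167.1923 ]
 [543.1923  182.03847]
 [532.5     235.49998]]
[[ 0.5187 -0.1409  0.135 ]
 [ 0.6273 -0.1647  0.135 ]
 [ 0.5965 -0.3132  0.135 ]
 [ 0.4887 -0.2885  0.135 ]] [np.float64(0.1506), np.float64(0.1111), np.float64(0.1517), np.float64(0.1106)] [ 0.5577775 -0.2268013  0.135    ]
((504.4647216796875, 201.15882873535156), (45.66386795043945, 8.785684585571289), 12.52880573272705) [[ 0.5559 -0.1733  0.179 ]
 [ 0.5725 -0.1773  0.179 ]
 [ 0.5532 -0.262   0.179 ]
 [ 0.5367 -0.2579  0.179 ]] [np.float64(0.0868), np.float64(0.0171), np.float64(0.0869), np.float64(0.017)] [ 0.55457745 -0.21764028  0.179     ]
```

View pics/c1.png

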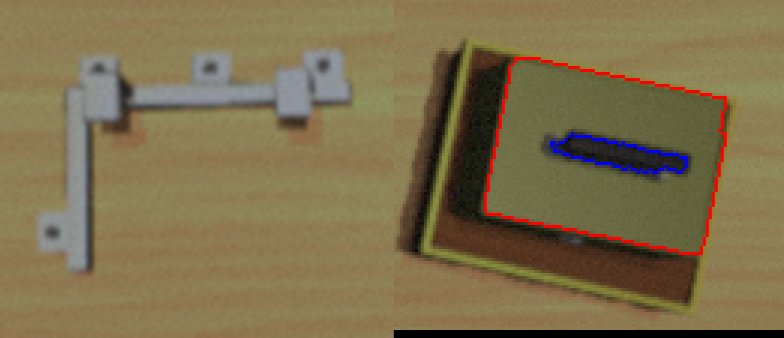

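The crop shows bracket A complete: rail with two clips, and the side stop on the left. Lid contour (red) and bar contour (blue) fit. The lid measures 111 x 151 mm, as it should. Next I measure the bracket from its outer top edges at z = 25 mm.

```bash
cat >> h.py <<'E'
def edges(g,lo,hi,idx,axis,first):
    out=[]
    for k in idx:
        l=(g[lo:hi,k] if axis==0 else g[k,lo:hi]).astype(float)
        d=np.gradient(cv2.GaussianBlur(l.reshape(-1,1),(1,3),0).ravel())*first
        j=int(d.argmax());w=np.clip(d[max(0,j-2):j+3],0,None)
        p=lo+(w*np.arange(max(0,j-2),max(0,j-2)+len(w))).sum()/w.sum()
        out.append((k,p) if axis==0 else (p,k))
    return np.array(out)
def fitline(P):
    vx,vy,x,y=cv2.fitLine(P.astype(np.float32),cv2.DIST_HUBER,0,.01,.01).ravel();return np.array([x,y]),np.array([vx,vy])
E
python3 - <<'E'
from h import *
im=np.load('pics/top1.npy'); i=camera_info('top')
s=255-cv2.cvtColor(im,cv2.COLOR_RGB2HSV)[:,:,1]  # low saturation steel
cx=lambda u:225+u/3.75; cy=lambda v:155+v/3.75
A=edges(s,int(cy(65)),int(cy(97)),list(range(int(cx(135)),int(cx(190))))+list(range(int(cx(237)),int(cx(270)))),0,1)
B=edges(s,int(cx(45)),int(cx(78)),range(int(cy(125)),int(cy(205))),1,1)
C=edges(s,int(cx(80)),int(cx(105)),range(int(cy(130)),int(cy(260))),1,-1)
D=edges(s,int(cy(98)),int(cy(125)),range(int(cx(135)),int(cx(270))),0,-1)
W={}
for n,P,z in(('railback',A,.025),('sideout',B,.025),('sidein',C,0.0),('railfront',D,0.0)):
    P3=np.array([onz(i,p,z)[:2] for p in P]);p,v=fitline(P3);res=(P3-p)@np.array([-v[1],v[0]])
    print(n,p.round(4),v.round(4),'deg',np.degrees(np.arctan2(v[1],v[0])).round(2),'rms',res.std().round(5)); W[n]=(p,v)
def inter(a,b):
    t=np.linalg.solve(np.c_[a[1],-b[1]],b[0]-a[0]);return a[0]+t[0]*a[1]
E1=inter(W['railback'],W['sideout']);E2=inter(W['railfront'],W['sidein'])
vy=W['railback'][1];vy=vy*np.sign(vy[1]);yaw=np.arctan2(-vy[0],vy[1])
vx=W['sideout'][1];vx=vx*np.sign(vx[0]);yaw2=np.arctan2(vx[1],vx[0])
print('yaws',np.degrees([yaw,yaw2]))
for y in(yaw,):
    R=np.array([[np.cos(y),-np.sin(y)],[np.sin(y),np.cos(y)]])
    print('origin outer',E1-R@[.067,.087],'inner',E2-R@[.055,.075])
from scipy.spatial.transform import Rotation as Ro
print(Ro.from_quat(robot.get_obs()['tool_rot']).as_matrix().round(3))
E
```

```text
railback [0.6233 0.2376] [ 0.0355 -0.9994] deg -87.97 rms 0.00017
sideout [0.5836 0.3173] [1.    0.008] deg 0.46 rms 0.00013
sidein [0.5597 0.3069] [1.     0.0084] deg 0.48 rms 0.0002
railfront [0.6121 0.2373] [ 0.0345 -0.9994] deg -88.02 rms 0.00023
yaws [2.0338774 0.4556539]
origin outer [0.55663109 0.22830816] inner [0.55737797 0.2303872 ]
[[-0.001  0.246  0.969]
 [-0.002  0.969 -0.246]
 [-1.    -0.002 -0.   ]]
```

The bracket origin is near (0.557, 0.229) with yaw about 1.2°. The edges disagree by 1.6°, and the box edges show the same skew. The box is at (0.557, -0.225) with yaw about -12.1°. Now I turn the tool so the jaws lie along the box's x, then travel.

```bash
cat > go.py <<'E'
# usage: go.py x y z yaw_of_tool_y_deg -> remaining shift (cm, tool axes after turn) and turn
import sys;from h import *
from scipy.spatial.transform import Rotation as Ro
x,y,z,yaw=map(float,sys.argv[1:5]);o=robot.get_obs();R=Ro.from_quat(o['tool_rot']).as_matrix()
a=np.degrees(np.arctan2(R[1,1],R[0,1]));turn=-((yaw-a+180)%360-180)
print('t',round(o['time'],2),'pos',o['position'].round(4),'yaw',a.round(2),'tilt',R[:,0].round(3),'F',o['ft_force'].round(2),'M',o['moment'].round(2),'w',round(o['grip_width'],4),'q6',o['q'][5].round(2))
d=(np.array([x,y,z])-o['position'])*100
print('now-axes shift cm',(R.T@d).round(2),'turn rad',np.radians(turn).round(3),'| after-turn shift',(R@Ro.from_rotvec([np.radians(turn),0,0]).as_matrix()).T.dot(d).round(2))
E
python3 -m inch '[[[0,0,0,0.118,1],[0,0,0,0.118,1],[0,0,0,0.118,1],[0,0,0,0.118,1],[0,0,0,0.118,1],[0,0,0,0.118,1],[0,0,0,0.118,1],[0,0,0,0.118,1]]]'
python3 -m inch '[[[0,0,0,0.118,1],[0,0,0,0.118,1],[0,0,0,0.118,1],[0,0,0,0.118,1],[0,0,0,0.118,1],[0,0,0,0,1]]]'
python3 go.py 0.557 -0.225 0.24 -12.1
```

```text
time: 0.77
position: [0.1521, 0.602, 0.2277]
tool_rot: [0.405, 0.575, -0.414, 0.577]
ft_force: [-0.3, 0.6, -0.5]
grip_width: 0.0873
time: 1.27
position: [0.151, 0.5996, 0.2241]
tool_rot: [-0.56, -0.419, 0.573, -0.426]
ft_force: [-0.0, -0.2, 0.8]
grip_width: 0.0871
t 1.27 pos [0.151  0.5996 0.2241] yaw -16.56 tilt [-0.009 -0.019 -1.   ] F [-0.03 -0.15  0.76] M [-0.04  0.07 -0.01] w 0.0871 q6 1.43
now-axes shift cm [-0.36 62.41 67.48] turn rad -0.078 | after-turn shift [-0.36 56.97 72.14]
```

```bash
python3 -m inch '[[[-0.2,2.4,3.2,-0.078,1],[-0.2,2.5,3.2,0,1],[-0.2,2.5,3.2,0,1],[-0.2,2.5,3.2,0,1],[-0.2,2.5,3.2,0,1],[-0.2,2.5,3.2,0,1],[-0.2,2.5,3.2,0,1],[-0.2,2.5,3.2,0,1]]]'
python3 go.py 0.557 -0.225 0.26 -12.1
```

```text
time: 1.93
position: [0.2937, 0.3068, 0.2406]
tool_rot: [-0.533, -0.455, 0.546, -0.459]
ft_force: [1.3, 0.5, -0.0]
grip_width: 0.0869
t 1.93 pos [0.2937 0.3068 0.2406] yaw -9.42 tilt [-0.01  -0.016 -1.   ] F [ 1.34  0.53 -0.04] M [-0.09 -0.03  0.01] w 0.0869 q6 0.72
now-axes shift cm [-1.33 34.66 48.18] turn rad 0.047 | after-turn shift [-1.33 36.88 46.51]
```

```bash
python3 -m inch '[[[-0.2,2.5,3.2,0.047,1],[-0.2,2.5,3.2,0,1],[-0.2,2.5,3.2,0,1],[-0.2,2.5,3.2,0,1],[-0.2,2.5,3.2,0,1],[-0.2,2.5,3.2,0,1],[-0.2,2.5,3.2,0,1],[-0.2,2.5,3.2,0,1]]]'
python3 -m inch '[[[-0.2,2.5,3.2,0,1],[-0.2,2.5,3.2,0,1],[-0.2,2.5,3.2,0,1],[-0.2,2.5,3.2,0,1],[-0.1,1.2,2,0,1],[-0.1,0,0,0,1]]]'
python3 go.py 0.557 -0.225 0.26 -12.1; python3 - <<'E'
from h import *
save('wrist','w1'); i=camera_info('wrist'); print(ray(i,(320,200)))
print(proj(i,[[.557,-.225,.179],[.557,-.225,.135]]))
E
```

```text
time: 2.6
position: [0.4403, 0.0079, 0.261]
tool_rot: [-0.538, -0.449, 0.55, -0.454]
ft_force: [0.5, 0.4, -0.3]
grip_width: 0.087
time: 3.1
position: [0.5278, -0.1721, 0.2728]
tool_rot: [-0.536, -0.45, 0.547, -0.459]
ft_force: [-0.7, -0.2, -0.6]
grip_width: 0.0869
t 3.1 pos [ 0.5278 -0.1721  0.2728] yaw -9.96 tilt [-0.004 -0.019 -1.   ] F [-0.74 -0.22 -0.6 ] M [-0.01  0.04 -0.04] w 0.0869 q6 -0.32
now-axes shift cm [1.37 3.79 4.68] turn rad 0.037 | after-turn shift [1.37 3.96 4.54]
(array([ 0.53847952, -0.10267546,  0.42164853]), array([-0.04955861, -0.27362523, -0.96068643]))
[[373.04683735 260.32741072]
 [365.80087134 237.92611994]]
```

View pics/w1.png

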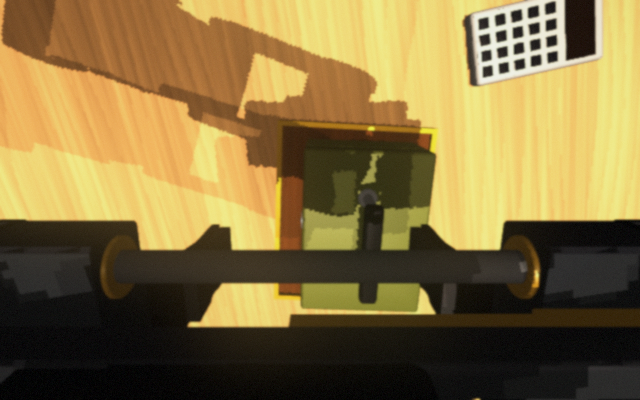

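Wrist view: the bar runs from (374,206) to (369,302). The lid's near edge runs from (302,307) to (418,310) and its far edge is near row 145.

```bash
python3 - <<'E'
from h import *
i=camera_info('wrist')
a,b=onz(i,(374,206),.179),onz(i,(369,302),.179);print(a,b,(a+b)/2,np.linalg.norm(a-b),np.degrees(np.arctan2(-(b-a)[0],(b-a)[1])))
L=[onz(i,p,.135) for p in((302,307),(418,310),(435,153),(304,146))];print(np.array(L).round(4),np.mean(L,0))
E
```

```text
[ 0.56337432 -0.18288139  0.179     ] [ 0.54918225 -0.2594748   0.179     ] [ 0.55627829 -0.2211781   0.179     ] 0.0778971406668195 169.50266032682057
[[ 0.4896 -0.2825  0.135 ]
 [ 0.5945 -0.3039  0.135 ]
 [ 0.6228 -0.1612  0.135 ]
 [ 0.5188 -0.1372  0.135 ]] [ 0.55643391 -0.2212084   0.135     ]
```

Both views agree: handle at (0.5565, -0.222) with yaw about -11.8°. Moving over it.

```bash
python3 go.py 0.5565 -0.222 0.25 -11.8
python3 -m inch '[[[0.5,1.8,2.2,0.032,1],[0.5,1.7,2.1,0,1],[0,0.1,0.1,0,1],[0,0,0,0,1]]]'
python3 go.py 0.5565 -0.222 0.165 -11.8
```

```text
t 3.15 pos [ 0.5269 -0.1702  0.2728] yaw -9.96 tilt [-0.005 -0.018 -1.   ] F [0.04 0.15 0.68] M [-0.15 -0.01  0.02] w 0.087 q6 -0.32
now-axes shift cm [2.35 3.81 4.55] turn rad 0.032 | after-turn shift [2.35 3.96 4.42]
time: 3.48
position: [0.5512, -0.2159, 0.2616]
tool_rot: [-0.541, -0.448, 0.552, -0.449]
ft_force: [-0.2, 1.2, -0.6]
grip_width: 0.0872
t 3.48 pos [ 0.5512 -0.2159  0.2616] yaw -11.31 tilt [-0.012 -0.011 -1.   ] F [-0.17  1.16 -0.56] M [-0.03  0.12 -0.02] w 0.0872 q6 -0.35
now-axes shift cm [9.66 0.73 0.37] turn rad 0.009 | after-turn shift [9.66 0.73 0.36]
```

```bash
python3 -m inch '[[[2,0.7,0.4,0,1],[2,0,0,0,1],[2,0,0,0,1],[1.5,0,0,0,1],[0,0,0,0,1]]]'
python3 go.py 0.5565 -0.222 0.165 -11.8
```

```text
time: 3.9
position: [0.5534, -0.2122, 0.1861]
tool_rot: [-0.539, -0.453, 0.549, -0.451]
ft_force: [-0.3, -0.2, -0.4]
grip_width: 0.0873
t 3.9 pos [ 0.5534 -0.2122  0.1861] yaw -10.58 tilt [-0.013 -0.007 -1.   ] F [-0.29 -0.21 -0.36] M [-0.08  0.06 -0.03] w 0.0873 q6 -0.36
now-axes shift cm [2.11 0.51 0.89] turn rad 0.021 | after-turn shift [2.11 0.53 0.88]
```

```bash
python3 -m inch '[[[0.6,0.3,0.9,0.021,1],[0.9,0.2,0.1,0,1],[0.5,0,0.2,0,1],[0,0,0,0,1]]]'
python3 go.py 0.5565 -0.222 0.165 -11.8
```

```text
time: 4.23
position: [0.5555, -0.2221, 0.1669]
tool_rot: [-0.543, -0.448, 0.553, -0.446]
ft_force: [-0.1, 0.7, 0.2]
grip_width: 0.0871
t 4.23 pos [ 0.5555 -0.2221  0.1669] yaw -11.56 tilt [-0.013 -0.006 -1.   ] F [-0.13  0.7   0.25] M [-0.04  0.07 -0.03] w 0.0871 q6 -0.35
now-axes shift cm [ 0.19  0.1  -0.03] turn rad 0.004 | after-turn shift [ 0.19  0.1  -0.03]
```

Positioned. Closing with 40 N. The small upward shift in each row offsets the sag.

```bash
python3 -m inch '[[[0.05,0.1,0,0,0.4],[0,0,0,0,0.2],[0,0,0,0,0],[0,0,0,0,0],[-0.05,0,0,0,0],[-0.05,0,0,0,0]]]' 45
python3 go.py 0.5565 -0.222 0.165 -11.8
```

```text
time: 4.73
position: [0.5578, -0.2233, 0.1695]
tool_rot: [-0.543, -0.447, 0.552, -0.447]
ft_force: [-0.1, 0.3, 0.1]
grip_width: 0.0547
t 4.73 pos [ 0.5578 -0.2233  0.1695] yaw -11.58 tilt [-0.009 -0.008 -1.   ] F [-0.06  0.28  0.09] M [-0.09  0.11 -0.02] w 0.0547 q6 -0.35
now-axes shift cm [ 0.45 -0.15 -0.11] turn rad 0.004 | after-turn shift [ 0.45 -0.15 -0.11]
```

```bash
python3 -m inch '[[[0.4,0,0,0,0],[0.05,0,0,0,0],[0,0,0,0,0],[0,0,0,0,0]]]' 45
python3 go.py 0.5565 -0.222 0.165 -11.8
python3 -m inch '[[[0,0,0,0,0],[0,0,0,0,0],[0,0,0,0,0],[0,0,0,0,0]]]' 45
python3 go.py 0.5565 -0.222 0.165 -11.8
```

```text
time: 5.07
position: [0.5579, -0.2234, 0.1651]
tool_rot: [-0.544, -0.447, 0.552, -0.447]
ft_force: [-0.5, 0.1, 0.2]
grip_width: 0.0282
t 5.07 pos [ 0.5579 -0.2234  0.1651] yaw -11.58 tilt [-0.009 -0.009 -1.   ] F [-0.49  0.09  0.22] M [-0.1   0.11 -0.07] w 0.0282 q6 -0.35
now-axes shift cm [ 0.01 -0.16 -0.11] turn rad 0.004 | after-turn shift [ 0.01 -0.16 -0.11]
time: 5.4
position: [0.5581, -0.2235, 0.1649]
tool_rot: [-0.544, -0.446, 0.552, -0.448]
ft_force: [-0.7, -0.7, 0.4]
grip_width: 0.0135
t 5.4 pos [ 0.5581 -0.2235  0.1649] yaw -11.59 tilt [-0.008 -0.009 -1.   ] F [-0.71 -0.66  0.4 ] M [-0.1   0.06 -0.01] w 0.0135 q6 -0.35
now-axes shift cm [-0.01 -0.19 -0.11] turn rad 0.004 | after-turn shift [-0.01 -0.19 -0.11]
```

Gripped: opening 13.5 mm on the 14 mm bar. Lifting slowly.

```bash
python3 -m inch '[[[-0.4,0,0,0,0],[-0.8,0,0,0,0],[-1,0,0,0,0],[-1.2,0,0,0,0],[-1.2,0,0,0,0],[-1,0,0,0,0],[-0.5,0,0,0,0]]]' 50
python3 go.py 0.502 0.216 0.220 1.2
```

```text
time: 5.98
position: [0.552, -0.2187, 0.2223]
tool_rot: [-0.541, -0.454, 0.555, -0.44]
ft_force: [0.6, -0.2, -7.8]
grip_width: 0.0131
t 5.98 pos [ 0.552  -0.2187  0.2223] yaw -11.58 tilt [-0.028  0.004 -1.   ] F [ 0.61 -0.19 -7.76] M [-0.16 -0.14 -0.01] w 0.0131 q6 -0.35
now-axes shift cm [  0.54 -13.61 -41.58] turn rad -0.223 | after-turn shift [  0.54  -4.08 -43.56]
```

```bash
python3 -m inch '[[[-0.2,0,-0.5,-0.06,0],[-0.2,0,-1,-0.06,0],[-0.2,-0.4,-1.5,-0.06,0],[-0.2,-0.4,-2,-0.045,0],[-0.2,-0.4,-2.5,0,0],[-0.2,-0.4,-2.5,0,0],[-0.2,-0.4,-2.5,0,0],[-0.2,-0.4,-2.5,0,0]]]' 50
python3 go.py 0.502 0.216 0.220 1.2
```

```text
time: 6.65
position: [0.5294, -0.0711, 0.2417]
tool_rot: [0.487, 0.512, -0.5, 0.501]
ft_force: [0.6, 0.7, -7.6]
grip_width: 0.0134
t 6.65 pos [ 0.5294 -0.0711  0.2417] yaw 1.49 tilt [-0.024 -0.003 -1.   ] F [ 0.63  0.71 -7.63] M [-0.06 -0.03 -0.08] w 0.0134 q6 -0.36
now-axes shift cm [  2.15  -1.94 -28.78] turn rad 0.005 | after-turn shift [  2.15  -2.08 -28.77]
```

```bash
python3 -m inch '[[[0,-0.3,-2.7,0,0],[0,-0.3,-2.7,0,0],[0,-0.3,-2.7,0,0],[0,-0.3,-2.7,0,0],[0,-0.3,-2.7,0,0],[0,-0.3,-2.7,0,0],[0,-0.1,-2.7,0,0],[0,-0.1,-2.5,0,0]]]' 50
python3 go.py 0.502 0.216 0.220 1.2
```

```text
time: 7.32
position: [0.498, 0.1524, 0.2441]
tool_rot: [0.487, 0.512, -0.501, 0.5]
ft_force: [0.2, -0.1, -7.7]
grip_width: 0.0134
t 7.32 pos [0.498  0.1524 0.2441] yaw 1.37 tilt [-0.026 -0.003 -1.   ] F [ 0.19 -0.09 -7.73] M [-0.09 -0.06  0.01] w 0.0134 q6 0.06
now-axes shift cm [ 2.38  0.61 -6.36] turn rad 0.003 | after-turn shift [ 2.38  0.59 -6.36]
```

```bash
python3 -m inch '[[[0.3,0.3,-2.3,0,0],[0.3,0.2,-2.2,0,0],[0.3,0.1,-1.2,0,0],[0.3,0,0,0,0],[0,0,0,0,0],[0,0,0,0,0]]]' 50
python3 go.py 0.502 0.216 0.110 1.2
python3 - <<'E'
from h import *
save('side','s2',(180,80,420,280),3);save('top','t2',(150,130,370,290),3)
E
```

```text
time: 7.82
position: [0.499, 0.2172, 0.232]
tool_rot: [0.485, 0.515, -0.499, 0.501]
ft_force: [-0.2, 0.2, -7.5]
grip_width: 0.0131
t 7.82 pos [0.499  0.2172 0.232 ] yaw 1.81 tilt [-0.028 -0.002 -1.   ] F [-0.25  0.2  -7.55] M [-0.11 -0.04  0.02] w 0.0131 q6 0.17
now-axes shift cm [12.19  0.64  0.12] turn rad 0.011 | after-turn shift [12.19  0.64  0.12]
```

View pics/s2.png

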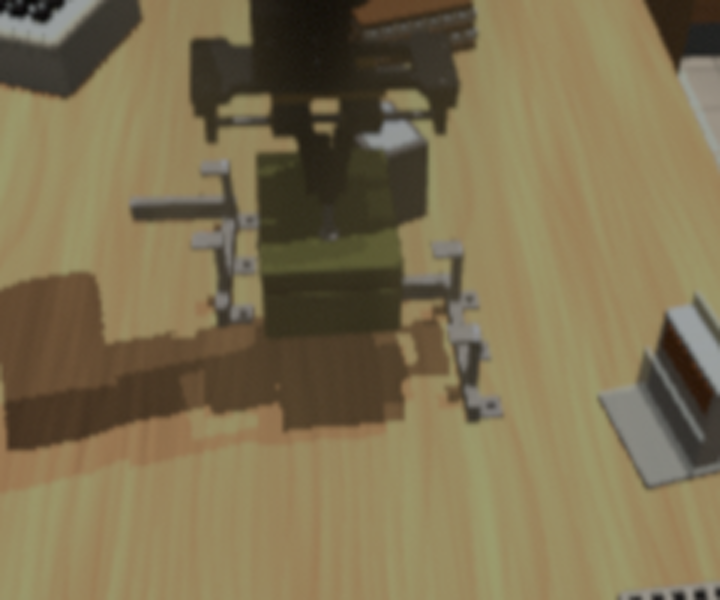

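Held box is level, its underside well above the clips, in front of bracket A. Bracket B's rail and clips stand nearby on the robot's side, so I check that clearance before lowering.

```bash
python3 - <<'E'
from h import *
i=camera_info('top')
for n,p,z in(('B rail end R',(258,277),.025),('B ear top R',(252,267),.003),('B clip R tl',(234,278),.087),('B clip R br',(242,291),.087),('B clip L',(186,281),.087),('A clip R front',(225+292/3.75,155+118/3.75),.087),('A clip L front',(225+105/3.75,155+121/3.75),.087)):
    print(n,onz(i,p,z).round(4))
E
```

```text
B rail end R [0.3961 0.2799 0.025 ]
B ear top R [0.4171 0.2972 0.003 ]
B clip R tl [0.3993 0.3216 0.087 ]
B clip R br [0.372  0.3043 0.087 ]
B clip L [0.3929 0.4239 0.087 ]
A clip R front [0.5941 0.1755 0.087 ]
A clip L front [0.5927 0.2827 0.087 ]
```

Clear: B's nearest part, an ear, reaches x = 0.417, and the box's front face comes to 0.445. A's clip tips at x = 0.594 agree with the bracket estimate. Lowering.

```bash
python3 -m inch '[[[1,0.3,0,0.01,0],[1.8,0.2,0,0,0],[2,0.1,0,0,0],[2,0,0,0,0],[1.5,0,0,0,0],[1,0,0,0,0],[0.5,0,0,0,0],[0,0,0,0,0]]]' 50
python3 go.py 0.502 0.216 0.105 1.2
```

```text
time: 8.58
position: [0.5088, 0.2087, 0.1289]
tool_rot: [0.493, 0.506, -0.504, 0.497]
ft_force: [-0.7, -0.8, -7.9]
grip_width: 0.0129
t 8.58 pos [0.5088 0.2087 0.1289] yaw 0.35 tilt [-0.02  -0.003 -1.   ] F [-0.74 -0.84 -7.91] M [-0.1   0.18  0.02] w 0.0129 q6 0.18
now-axes shift cm [ 2.4  -0.62 -0.74] turn rad -0.015 | after-turn shift [ 2.4  -0.61 -0.75]
```

```bash
python3 -m inch '[[[0.6,-0.4,-0.4,-0.015,0],[0.5,-0.2,-0.3,0,0],[0.4,0,0,0,0],[0.3,0,0,0,0],[0,0,0,0,0]]]' 50
python3 go.py 0.502 0.216 0.105 1.2
```

```text
time: 9.0
position: [0.5042, 0.2156, 0.111]
tool_rot: [0.49, 0.508, -0.499, 0.502]
ft_force: [0.2, 0.3, -7.5]
grip_width: 0.0133
t 9.0 pos [0.5042 0.2156 0.111 ] yaw 1.18 tilt [-0.016 -0.002 -1.   ] F [ 0.16  0.27 -7.5 ] M [-0.13  0.04 -0.03] w 0.0133 q6 0.18
now-axes shift cm [ 0.6  -0.21 -0.04] turn rad -0.0 | after-turn shift [ 0.6  -0.21 -0.04]
```

```bash
python3 -m inch '[[[0.2,0,0,0,0],[0.15,0,0,0,0],[0,0,0,0,0]]]' 50
python3 -m inch '[[[0.15,0,0,0,0],[0,0,0,0,0]]]' 50
python3 go.py 0.502 0.216 0.105 1.2
```

```text
time: 9.25
position: [0.5049, 0.2161, 0.108]
tool_rot: [0.491, 0.508, -0.498, 0.502]
ft_force: [-0.5, -0.2, -8.6]
grip_width: 0.0135
time: 9.42
position: [0.5053, 0.2162, 0.1067]
tool_rot: [0.491, 0.508, -0.498, 0.503]
ft_force: [0.6, -0.5, -8.0]
grip_width: 0.0134
t 9.42 pos [0.5053 0.2162 0.1067] yaw 1.22 tilt [-0.012 -0.002 -1.   ] F [ 0.62 -0.52 -8.05] M [-0.11  0.04  0.  ] w 0.0134 q6 0.18
now-axes shift cm [ 0.18 -0.33  0.01] turn rad 0.0 | after-turn shift [ 0.18 -0.33  0.01]
```

```bash
python3 -m inch '[[[0.12,0,0,0,0],[0.05,0,0,0,0]]]' 50
python3 -m inch '[[[0.12,0,0,0,0],[0.03,0,0,0,0]]]' 50
python3 -m inch '[[[0.1,0,0,0,0],[0.03,0,0,0,0]]]' 50
python3 go.py 0.502 0.216 0.105 1.2
```

```text
time: 9.58
position: [0.5056, 0.2165, 0.1055]
tool_rot: [0.492, 0.508, -0.498, 0.503]
ft_force: [-1.3, 1.3, -4.5]
grip_width: 0.0132
time: 9.75
position: [0.5053, 0.2171, 0.105]
tool_rot: [0.492, 0.508, -0.498, 0.502]
ft_force: [-0.2, -1.1, -5.8]
grip_width: 0.0136
time: 9.92
position: [0.5053, 0.217, 0.105]
tool_rot: [0.492, 0.508, -0.497, 0.503]
ft_force: [-1.2, 0.3, -4.5]
grip_width: 0.0134
t 9.92 pos [0.5053 0.217  0.105 ] yaw 1.23 tilt [-0.011 -0.001 -1.   ] F [-1.22  0.3  -4.54] M [-0.14  0.07 -0.03] w 0.0134 q6 0.18
now-axes shift cm [ 0.01 -0.33  0.1 ] turn rad 0.0 | after-turn shift [ 0.01 -0.33  0.1 ]
```

```bash
python3 -m inch '[[[0.2,0,0,0,0],[0.1,0,0,0,0]]]' 50
python3 -m inch '[[[0.2,0,0,0,0],[0.1,0,0,0,0]]]' 50
python3 go.py 0.502 0.216 0.105 1.2
```

```text
time: 10.08
position: [0.5051, 0.2171, 0.1049]
tool_rot: [0.492, 0.508, -0.497, 0.503]
ft_force: [-1.7, 0.0, -1.5]
grip_width: 0.0135
time: 10.25
position: [0.5051, 0.2171, 0.1049]
tool_rot: [0.492, 0.507, -0.497, 0.503]
ft_force: [-2.2, -0.1, -1.4]
grip_width: 0.0131
t 10.25 pos [0.5051 0.2171 0.1049] yaw 1.25 tilt [-0.009 -0.001 -1.   ] F [-2.18 -0.15 -1.41] M [-0.14  0.36  0.  ] w 0.0131 q6 0.18
now-axes shift cm [-0.01 -0.31  0.1 ] turn rad 0.001 | after-turn shift [-0.01 -0.31  0.1 ]
```

Load is on the counter. Opening, then rising.

```bash
python3 -m inch '[[[0,0,0,0,0.5],[0,0,0,0,0.5],[0,0,0,0,0.5],[0,0,0,0,0.5],[0,0,0,0,0.5],[0,0,0,0,0.5]]]'
python3 go.py 0.505 0.217 0.2 1.2
```

```text
time: 10.75
position: [0.5106, 0.2173, 0.1061]
tool_rot: [0.496, 0.505, -0.494, 0.506]
ft_force: [-0.1, 0.8, -0.0]
grip_width: 0.0415
t 10.75 pos [0.5106 0.2173 0.1061] yaw 1.23 tilt [ 0.003  0.001 -1.   ] F [-0.09  0.79 -0.03] M [-0.12  0.01  0.02] w 0.0415 q6 0.18
now-axes shift cm [-9.39 -0.53  0.01] turn rad 0.001 | after-turn shift [-9.39 -0.53  0.01]
```

```bash
python3 -m inch '[[[-2,0,0,0,0.5],[-3,0,0,0,0.5],[-3,0,0,0,0.5],[-3,-1,0,-0.12,1],[-1.5,-2,0,-0.12,1],[-0.1,-2,0,-0.12,1],[-0.1,-2,0,-0.12,1],[-0.1,-1.5,0,-0.12,1]]]'
python3 -m inch '[[[-0.1,0,0,-0.12,1],[-0.1,0,0,-0.12,1],[-0.1,0,0,-0.12,1],[-0.1,0,0,-0.12,1],[-0.1,0,0,-0.12,1],[-0.1,0,0,-0.12,1],[-0.1,0,0,-0.12,1],[-0.1,0,0,-0.12,1]]]'
python3 go.py 0.415 0.207 0.2 91.2
python3 - <<'E'
from h import *
im=camera('top');np.save('pics/t3.npy',im);wr(im,'t3',(170,140,370,290),4)
E
```

```text
time: 11.42
position: [0.4327, 0.1939, 0.2387]
tool_rot: [0.318, 0.63, -0.314, 0.635]
ft_force: [0.2, -0.6, 0.2]
grip_width: 0.0689
time: 12.08
position: [0.4279, 0.1922, 0.2479]
tool_rot: [-0.025, 0.704, 0.026, 0.709]
ft_force: [0.2, 0.7, 0.1]
grip_width: 0.0872
t 12.08 pos [0.4279 0.1922 0.2479] yaw 94.11 tilt [ 0.008  0.001 -1.   ] F [0.15 0.75 0.13] M [-0.01  0.01  0.  ] w 0.0872 q6 -1.46
now-axes shift cm [ 4.78  1.56 -1.22] turn rad 0.051 | after-turn shift [ 4.78  1.5  -1.3 ]
```

View pics/t3.png

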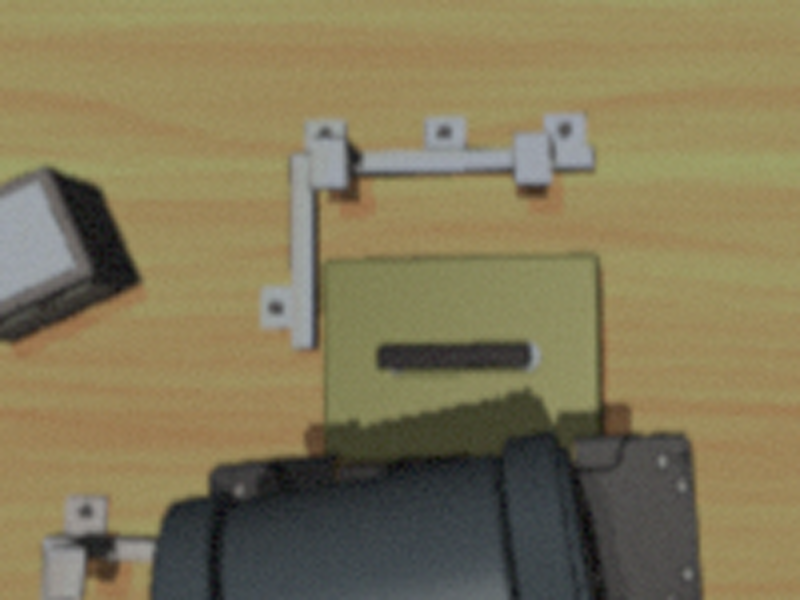

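Picture: the box stands square in front of bracket A, back lid corners at crop (328,261) and (598,255). It is clear of both clips and of the side stop on its left.

```bash
python3 - <<'E'
from h import *
i=camera_info('top')
a,b=[onz(i,(170+u/4,140+v/4),.075) for u,v in((327,260),(599,254))];print(a,b,np.linalg.norm(a-b),np.degrees(np.arctan2((a-b)[1],(a-b)[0]))-90)
E
```

```text
[0.55536644 0.28709197 0.075     ] [0.55830839 0.13959452 0.075     ] 0.14752678623047638 1.1426557851068821
```

```bash
python3 -m inch '[[[0,1.5,-1.3,0.04,1],[1,0,0,0,1],[3,0,0,0,1],[3,0,0,0,1],[3,0,0,0,1],[0,0,0,0,1]]]'
python3 go.py 0.415 0.208 0.04 91.5
```

```text
time: 12.63
position: [0.4195, 0.2081, 0.1479]
tool_rot: [-0.005, 0.699, 0.008, 0.715]
ft_force: [-0.8, -0.3, -0.2]
grip_width: 0.0873
t 12.63 pos [0.4195 0.2081 0.1479] yaw 91.04 tilt [ 0.022  0.004 -1.   ] F [-0.82 -0.3  -0.22] M [ 0.02  0.06 -0.03] w 0.0873 q6 -1.37
now-axes shift cm [10.78 -0.04 -0.68] turn rad -0.008 | after-turn shift [10.78 -0.03 -0.68]
```

```bash
python3 -m inch '[[[3,0,-0.8,-0.008,1],[3,0,0,0,1],[2.5,0,-0.3,0,1],[1.5,0,0,0,1],[0,0,0,0,1]]]'
python3 go.py 0.415 0.208 0.04 91.5
```

```text
time: 13.05
position: [0.4167, 0.2098, 0.0484]
tool_rot: [-0.004, 0.696, 0.008, 0.718]
ft_force: [-0.5, -0.3, 0.8]
grip_width: 0.087
t 13.05 pos [0.4167 0.2098 0.0484] yaw 90.95 tilt [ 0.032  0.007 -0.999] F [-0.47 -0.3   0.84] M [ 0.01  0.09 -0.04] w 0.087 q6 -1.36
now-axes shift cm [ 0.83 -0.18 -0.2 ] turn rad -0.01 | after-turn shift [ 0.83 -0.18 -0.21]
```

```bash
python3 -m inch '[[[0.5,-0.2,0.6,-0.01,1],[0,0,0.6,0,1],[0,0,0.6,0,1],[0,0,0.6,0,1],[0,0,0.6,0,1]]]'
python3 go.py 0.492 0.208 0.04 91.5
```

```text
time: 13.47
position: [0.448, 0.2083, 0.048]
tool_rot: [-0.007, 0.697, 0.011, 0.717]
ft_force: [-2.9, -0.4, -2.5]
grip_width: 0.0871
t 13.47 pos [0.448  0.2083 0.048 ] yaw 91.44 tilt [ 0.028  0.006 -1.   ] F [-2.88 -0.38 -2.5 ] M [ 0.08  0.71 -0.02] w 0.0871 q6 -1.39
now-axes shift cm [ 0.93 -0.15  4.37] turn rad -0.001 | after-turn shift [ 0.93 -0.15  4.37]
```

```bash
python3 -m inch '[[[0.2,0,0.6,0,1],[0.1,0,0.6,0,1],[0,0,0.6,0,1],[0,0,0.6,0,1],[0,0,0.6,0,1]]]'
python3 go.py 0.492 0.208 0.04 91.5
```

```text
time: 13.88
position: [0.4654, 0.2077, 0.0468]
tool_rot: [-0.009, 0.708, 0.01, 0.706]
ft_force: [-4.9, -0.4, -1.4]
grip_width: 0.0869
t 13.88 pos [0.4654 0.2077 0.0468] yaw 91.47 tilt [-0.003  0.001 -1.   ] F [-4.88 -0.4  -1.36] M [0.08 0.71 0.1 ] w 0.0869 q6 -1.4
now-axes shift cm [ 0.67 -0.04  2.66] turn rad -0.0 | after-turn shift [ 0.67 -0.04  2.66]
```

```bash
python3 -m inch '[[[0.1,0,0.6,0,1],[0,0,0.6,0,1],[0,0,0.6,0,1],[0,0,0.6,0,1]]]'
python3 go.py 0.492 0.208 0.04 91.5
python3 -m inch '[[[0,0,0.5,0,1],[0,0,0.5,0,1]]]'
python3 go.py 0.492 0.208 0.04 91.5
```

```text
time: 14.22
position: [0.4839, 0.2077, 0.0461]
tool_rot: [-0.009, 0.714, 0.009, 0.701]
ft_force: [-6.2, 0.3, 2.1]
grip_width: 0.0874
t 14.22 pos [0.4839 0.2077 0.0461] yaw 91.51 tilt [-0.018 -0.001 -1.   ] F [-6.18  0.28  2.06] M [0.16 0.75 0.09] w 0.0874 q6 -1.41
now-axes shift cm [0.6  0.01 0.82] turn rad 0.0 | after-turn shift [0.6  0.01 0.82]
time: 14.38
position: [0.4913, 0.208, 0.0461]
tool_rot: [-0.009, 0.717, 0.009, 0.697]
ft_force: [-14.0, 2.5, 10.0]
grip_width: 0.087
t 14.38 pos [0.4913 0.208  0.0461] yaw 91.45 tilt [-0.027 -0.001 -1.   ] F [-13.96   2.51   9.97] M [ 0.42  2.01 -0.  ] w 0.087 q6 -1.41
now-axes shift cm [0.61 0.   0.09] turn rad -0.001 | after-turn shift [0.61 0.   0.09]
```

```bash
python3 -m inch '[[[0,0,0.4,0,1],[0,0,0.3,0,1]]]'
python3 go.py 0.492 0.208 0.04 91.5
python3 -m inch '[[[0,0,-0.5,0,1],[0,0,-1,0,1],[-1,0,-1,0,1],[-3,0,-0.5,0,1],[-3,0,0,0,1],[-3,0,0,0,1],[-3,0,0,0,1],[-2,-1,0,0,1]]]'
python3 go.py 0.557 0.07 0.2 1.2
```

```text
time: 14.55
position: [0.4907, 0.208, 0.0463]
tool_rot: [-0.009, 0.723, 0.008, 0.691]
ft_force: [-8.3, -0.3, 4.2]
grip_width: 0.087
t 14.55 pos [0.4907 0.208  0.0463] yaw 91.42 tilt [-0.045 -0.003 -0.999] F [-8.34 -0.31  4.19] M [0.2  1.18 0.03] w 0.087 q6 -1.42
now-axes shift cm [ 0.62 -0.    0.16] turn rad -0.001 | after-turn shift [ 0.62 -0.    0.16]
time: 15.22
position: [0.4756, 0.1987, 0.2026]
tool_rot: [-0.008, 0.714, 0.009, 0.7]
ft_force: [0.6, 0.6, 0.2]
grip_width: 0.0874
t 15.22 pos [0.4756 0.1987 0.2026] yaw 91.37 tilt [-0.019  0.001 -1.   ] F [0.56 0.59 0.23] M [-0.   -0.04 -0.02] w 0.0874 q6 -1.42
now-axes shift cm [  0.08 -13.07   7.83] turn rad 1.574 | after-turn shift [ 0.08  7.87 13.04]
```

Push forces stayed balanced, with near-zero yaw moment, and the tool stopped at x = 0.491 where the rail should be. Next, the -y face.

```bash
python3 -m inch '[[[0,-3.2,2,0,0.6],[0,-3.3,2,0,0.6],[0,-3.3,2,0.12,0.6],[0,0,0,0.12,0.6],[0,0,0,0.12,0.6],[0,0,0,0.12,0.6],[0,0,0,0.12,0.6],[0,0,0,0.12,0.6]]]'
python3 -m inch '[[[0,0,0,0.12,0.6],[0,0,0,0.12,0.6],[0,0,0,0.12,0.6],[0,0,0,0.12,0.6],[0,0,0,0.12,0.6],[0,0,0,0.12,0.6],[0,0,0,0.12,0.6],[0,0,0,0,0.6]]]'
python3 go.py 0.55 0.1 0.05 1.5
python3 - <<'E'
from h import *
im=camera('top');np.save('pics/t4.npy',im);wr(im,'t4',(190,130,390,280),4)
E
```

```text
time: 15.88
position: [0.5607, 0.0938, 0.2176]
tool_rot: [0.252, 0.648, -0.242, 0.676]
ft_force: [0.5, -0.1, -1.0]
grip_width: 0.0531
time: 16.55
position: [0.5741, 0.0907, 0.2247]
tool_rot: [0.524, 0.473, -0.485, 0.516]
ft_force: [-0.4, 0.2, 0.8]
grip_width: 0.0521
t 16.55 pos [0.5741 0.0907 0.2247] yaw -1.12 tilt [ 0.082 -0.005 -0.997] F [-0.39  0.17  0.79] M [-0.09  0.06  0.07] w 0.0521 q6 -0.01
now-axes shift cm [17.21 -3.85 -0.93] turn rad -0.046 | after-turn shift [17.21 -3.81 -1.11]
```

View pics/t4.png

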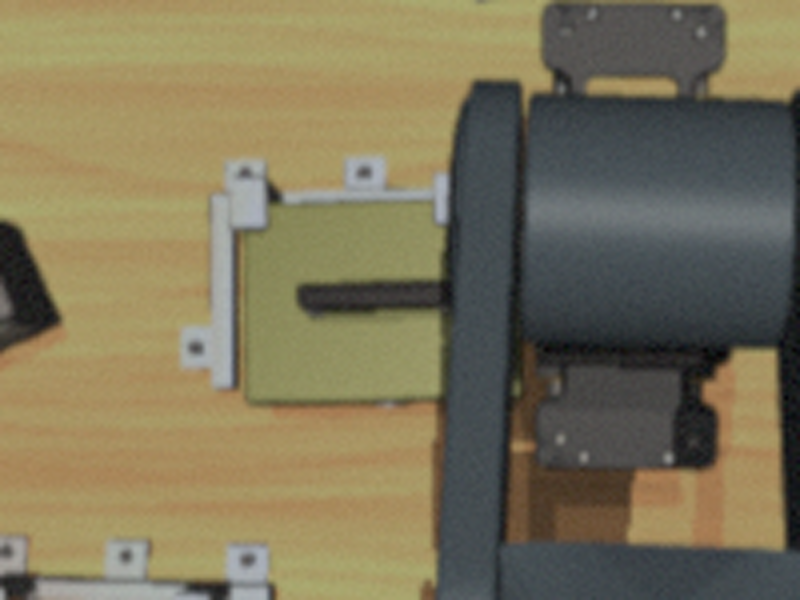

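Picture: the box is under both clips, its back edge at the rail. A gap to the side stop (crop column 237) remains, about 12 mm. Descending at the -y face.

```bash
python3 -m inch '[[[2,-1,-0.3,-0.046,0.6],[3,-1,0,0,0.6],[3,-1,0,0,0.6],[3,-0.6,0,0,0.6],[2,0,0,0,0.6],[0,0,0,0,0.6]]]'
python3 go.py 0.55 0.1 0.05 1.5
```

```text
time: 17.1
position: [0.5599, 0.0912, 0.0945]
tool_rot: [0.511, 0.482, -0.46, 0.542]
ft_force: [0.0, 0.4, 0.1]
grip_width: 0.0521
t 17.1 pos [0.5599 0.0912 0.0945] yaw 3.09 tilt [ 0.111 -0.006 -0.994] F [0.01 0.4  0.06] M [-0.05  0.12  0.04] w 0.0521 q6 -0.08
now-axes shift cm [ 4.31 -1.43 -0.98] turn rad 0.028 | after-turn shift [ 4.31 -1.45 -0.94]
```

```bash
python3 -m inch '[[[1.5,-0.8,-0.4,0.028,0.6],[1.5,-0.6,0,0,0.6],[1,0,0,0,0.6],[0,0,0,0,0.6]]]'
python3 go.py 0.55 0.13 0.05 1.5
```

```text
time: 17.43
position: [0.5552, 0.094, 0.0548]
tool_rot: [0.519, 0.475, -0.463, 0.54]
ft_force: [0.2, -0.3, 0.6]
grip_width: 0.0519
t 17.43 pos [0.5552 0.094  0.0548] yaw 1.9 tilt [ 0.121 -0.007 -0.993] F [ 0.2  -0.3   0.58] M [-0.08  0.09  0.03] w 0.0519 q6 -0.06
now-axes shift cm [ 0.39 -0.45 -3.62] turn rad 0.007 | after-turn shift [ 0.39 -0.48 -3.61]
```

```bash
python3 -m inch '[[[0.4,-0.4,-0.8,0,0.6],[0.2,0,-0.8,0,0.6],[0,0,-0.7,0,0.6],[0,0,-0.6,0,0.6],[0,0,-0.6,0,0.6]]]'
python3 go.py 0.55 0.145 0.05 1.5
```

```text
time: 17.85
position: [0.5553, 0.131, 0.0517]
tool_rot: [0.521, 0.472, -0.46, 0.542]
ft_force: [-0.2, -3.3, -2.7]
grip_width: 0.0523
t 17.85 pos [0.5553 0.131  0.0517] yaw 1.96 tilt [ 0.131 -0.008 -0.991] F [-0.21 -3.26 -2.7 ] M [-0.6   0.21 -0.21] w 0.0523 q6 0.03
now-axes shift cm [ 0.09 -0.5  -1.42] turn rad 0.008 | after-turn shift [ 0.09 -0.51 -1.42]
```

```bash
python3 -m inch '[[[0,-0.2,-0.5,0.008,0.6],[0,0,-0.5,0,0.6],[0,0,-0.4,0,0.6]]]'
python3 go.py 0.55 0.145 0.05 1.5
python3 -m inch '[[[0,0,-0.4,0,0.6],[0,0,-0.4,0,0.6]]]'
python3 go.py 0.55 0.145 0.05 1.5
```

```text
time: 18.1
position: [0.5525, 0.1447, 0.052]
tool_rot: [0.521, 0.47, -0.463, 0.542]
ft_force: [0.3, -31.8, 5.6]
grip_width: 0.0521
t 18.1 pos [0.5525 0.1447 0.052 ] yaw 1.69 tilt [ 0.13  -0.012 -0.991] F [  0.31 -31.76   5.56] M [-4.9  -0.42 -1.5 ] w 0.0521 q6 0.08
now-axes shift cm [ 0.17 -0.28 -0.04] turn rad 0.003 | after-turn shift [ 0.17 -0.28 -0.04]
time: 18.27
position: [0.5526, 0.1446, 0.053]
tool_rot: [0.517, 0.468, -0.466, 0.545]
ft_force: [-1.5, -22.5, 4.1]
grip_width: 0.0522
t 18.27 pos [0.5526 0.1446 0.053 ] yaw 1.79 tilt [ 0.129 -0.023 -0.991] F [ -1.5  -22.49   4.12] M [-3.51 -0.04 -1.03] w 0.0522 q6 0.1
now-axes shift cm [ 0.26 -0.29 -0.05] turn rad 0.005 | after-turn shift [ 0.26 -0.29 -0.05]
```

It met the side stop at tool y = 0.1447; expected was 0.1445. Backing off and going up, then looking.

```bash
python3 -m inch '[[[0,0,0.5,0,0.6],[0,0,1,0,0.6],[0,0,1.5,0,0.6],[-2,0,1,0,0.6],[-3,0,0,0,0.6],[-3,0,0,0,0.6],[-3,0,1,0,0.6],[-3,0,2,0,0.6]]]'
python3 -m inch '[[[0,0,3.5,0,0.6],[0,0,4,0,0.6],[0,0,4,0,0.6],[0,0,2,0,0.6]]]'
python3 go.py 0.43 0.22 0.2 91.5
python3 - <<'E'
from h import *
im=camera('top');np.save('pics/t5.npy',im);wr(im,'t5',(215,150,365,260),5)
E
```

```text
time: 18.93
position: [0.5327, 0.0776, 0.1925]
tool_rot: [0.515, 0.473, -0.468, 0.541]
ft_force: [0.3, 0.2, -0.1]
grip_width: 0.0525
time: 19.27
position: [0.5416, -0.0584, 0.2059]
tool_rot: [0.518, 0.469, -0.459, 0.548]
ft_force: [0.7, 0.3, -0.5]
grip_width: 0.052
t 19.27 pos [ 0.5416 -0.0584  0.2059] yaw 2.41 tilt [ 0.138 -0.018 -0.99 ] F [ 0.73  0.26 -0.47] M [-0.09  0.12  0.  ] w 0.052 q6 -0.39
now-axes shift cm [ -1.44  -9.97 -28.26] turn rad -1.555 | after-turn shift [ -1.44  28.1  -10.42]
```

View pics/t5.png

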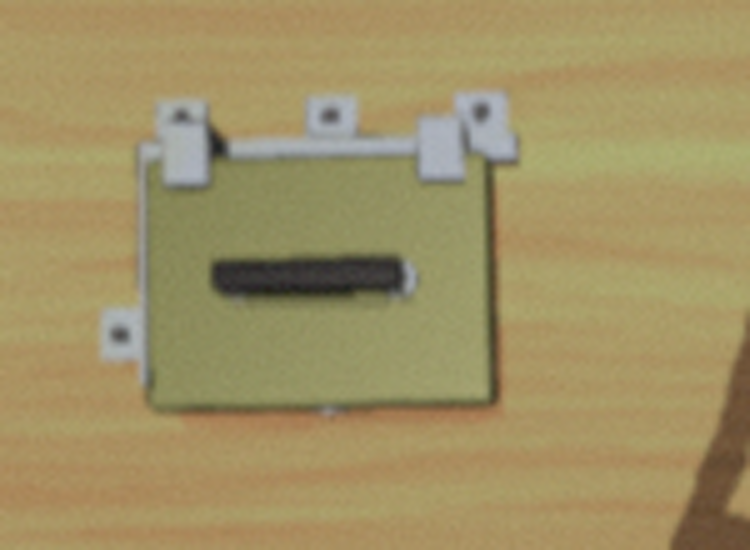

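Picture: the box is in the corner under both clips (crop (185,150) and (440,150)), close against rail and side stop. Checking squareness numerically.

```bash
cat > sq.py <<'E'
import sys;from h import *
im=np.load(sys.argv[1]); i=camera_info('top')
v=im[:,:,0].astype(np.float32); s=255-cv2.cvtColor(im,cv2.COLOR_RGB2HSV)[:,:,1]
cx=lambda u:int(round(215+u/5)); cy=lambda w:int(round(150+w/5))
def rep(n,P,z):
    P3=np.array([onz(i,p,z)[:2] for p in P]);p,d=fitline(P3);a=np.degrees(np.arctan2(d[1],d[0]))
    print(n,p.round(4),'deg',np.round((a+45)%90-45,2),'rms',((P3-p)@np.array([-d[1],d[0]])).std().round(5))
rep('lid front',edges(v,cy(385),cy(420),range(cx(165),cx(480)),0,-1),.075)
rep('lid right',edges(v,cx(470),cx(505),range(cy(190),cy(390)),1,-1),.075)
rep('lid back/rail',edges(s,cy(145),cy(170),range(cx(225),cx(405)),0,-1),.075)
rep('rail back',edges(s,cy(120),cy(150),list(range(cx(225),cx(300)))+list(range(cx(365),cx(405))),0,1),.025)
rep('lid left/stop',edges(s,cx(138),cx(165),range(cy(200),cy(370)),1,-1),.075)
rep('stop outer',edges(s,cx(120),cx(146),list(range(cy(195),cy(300))),1,1),.025)
E
python3 sq.py pics/t5.npy
```

```text
lid front [0.503  0.2277] deg 1.03 rms 0.00034
lid right [0.551  0.1581] deg 1.25 rms 0.00017
lid back/rail [0.6069 0.2364] deg 0.97 rms 0.00029
rail back [0.6234 0.2388] deg 2.03 rms 0.0002
lid left/stop [0.5559 0.3034] deg 0.79 rms 0.00014
stop outer [0.5721 0.3181] deg 0.72 rms 0.0001
```

Lateral fit looks snug, within about 0.3 mm. Against the rail the estimate leaves a gap of 1–2 mm and up to 1° of yaw. A firmer second push along +x is worthwhile.

```bash
python3 -m inch '[[[-0.5,-1.3,-3.2,0,1],[-0.3,-1.4,-3.4,0,1],[-0.3,-1.4,-3.4,0,1],[-0.3,-1.4,-3.4,0,1],[-0.3,-1.4,-3.4,0,1],[-0.3,-1.4,-3.4,0,1],[-0.3,-1.4,-3.4,0,1],[-0.3,-1,-3,0,1]]]'
python3 -m inch '[[[0,0,0,-0.12,1],[0,0,0,-0.12,1],[0,0,0,-0.12,1],[0,0,0,-0.12,1],[0,0,0,-0.12,1],[0,0,0,-0.12,1],[0,0,0,-0.12,1],[0,0,0,-0.12,1]]]'
python3 -m inch '[[[0,0,0,-0.12,1],[0,0,0,-0.12,1],[0,0,0,-0.12,1],[0,0,0,-0.12,1],[0,0,0,-0.12,1],[0,0,0,0,1]]]'
python3 go.py 0.46 0.225 0.045 91.7
```

```text
time: 19.98
position: [0.427, 0.2037, 0.2111]
tool_rot: [0.527, 0.459, -0.462, 0.546]
ft_force: [0.7, -0.3, 1.3]
grip_width: 0.086
time: 20.65
position: [0.418, 0.2169, 0.2117]
tool_rot: [0.204, 0.626, -0.18, 0.731]
ft_force: [0.9, 0.0, 0.2]
grip_width: 0.0866
time: 21.15
position: [0.4151, 0.2203, 0.2119]
tool_rot: [-0.03, 0.651, 0.024, 0.758]
ft_force: [0.3, -0.2, 0.7]
grip_width: 0.0868
t 21.15 pos [0.4151 0.2203 0.2119] yaw 94.32 tilt [ 0.15  -0.002 -0.989] F [ 0.26 -0.15  0.65] M [ 0.03  0.15 -0.01] w 0.0868 q6 -1.33
now-axes shift cm [17.17  0.36  1.97] turn rad 0.046 | after-turn shift [17.17  0.45  1.95]
```

```bash
python3 -m inch '[[[2,0.4,0,0.046,1],[3,0,0,0,1],[3,0,0,0,1],[3,0,0,0,1],[2.5,0,0,0,1],[1.2,0,0,0,1],[0,0,0,0,1]]]'
python3 go.py 0.485 0.223 0.045 91.7
```

```text
time: 21.73
position: [0.4417, 0.2291, 0.0647]
tool_rot: [-0.0, 0.647, 0.004, 0.763]
ft_force: [-0.0, -0.7, -0.3]
grip_width: 0.0872
t 21.73 pos [0.4417 0.2291 0.0647] yaw 90.37 tilt [ 0.163  0.006 -0.987] F [-0.04 -0.66 -0.29] M [-0.03  0.11  0.  ] w 0.0872 q6 -1.2
now-axes shift cm [ 2.64 -0.64  3.94] turn rad -0.023 | after-turn shift [ 2.64 -0.73  3.93]
```

```bash
python3 -m inch '[[[1.2,-0.6,0.6,-0.023,1],[1.2,0,0.7,0,1],[0.2,0,0.7,0,1],[0,0,0.5,0,1]]]'
python3 go.py 0.492 0.223 0.045 91.7
```

```text
time: 22.07
position: [0.4695, 0.2246, 0.043]
tool_rot: [-0.007, 0.648, 0.01, 0.762]
ft_force: [0.3, 0.2, 0.8]
grip_width: 0.0866
t 22.07 pos [0.4695 0.2246 0.043 ] yaw 91.33 tilt [ 0.16   0.006 -0.987] F [0.28 0.17 0.82] M [ 0.05  0.11 -0.09] w 0.0866 q6 -1.26
now-axes shift cm [ 0.16 -0.21  2.25] turn rad -0.007 | after-turn shift [ 0.16 -0.23  2.24]
```

```bash
python3 -m inch '[[[0.1,-0.1,0.6,-0.007,1],[0.05,0,0.5,0,1],[0.05,0,0.4,0,1]]]'
python3 go.py 0.492 0.223 0.045 91.7
python3 -m inch '[[[0,0,0.5,0,1],[0,0,0.5,0,1]]]'
python3 go.py 0.492 0.223 0.045 91.7
```

```text
time: 22.32
position: [0.4873, 0.2248, 0.0464]
tool_rot: [-0.008, 0.646, 0.012, 0.763]
ft_force: [0.4, -0.1, 0.6]
grip_width: 0.0872
t 22.32 pos [0.4873 0.2248 0.0464] yaw 91.67 tilt [ 0.164  0.008 -0.986] F [ 0.42 -0.11  0.57] M [0.04 0.12 0.01] w 0.0872 q6 -1.28
now-axes shift cm [ 0.21 -0.2   0.44] turn rad -0.001 | after-turn shift [ 0.21 -0.2   0.44]
time: 22.48
position: [0.4905, 0.2243, 0.0473]
tool_rot: [-0.009, 0.652, 0.011, 0.758]
ft_force: [-9.5, 6.4, -1.7]
grip_width: 0.087
t 22.48 pos [0.4905 0.2243 0.0473] yaw 91.55 tilt [ 0.149  0.005 -0.989] F [-9.45  6.39 -1.69] M [1.19 1.89 0.24] w 0.087 q6 -1.29
now-axes shift cm [ 0.25 -0.13  0.11] turn rad -0.003 | after-turn shift [ 0.25 -0.13  0.11]
```

```bash
python3 -m inch '[[[0,0,0.6,0,1],[0,0,0.6,0,1]]]'
python3 go.py 0.492 0.223 0.045 91.7
python3 -m inch '[[[0,0,0.9,0,1],[0,0,0.9,0,1]]]'
python3 go.py 0.492 0.223 0.045 91.7
```

```text
time: 22.65
position: [0.4906, 0.2243, 0.047]
tool_rot: [-0.009, 0.662, 0.009, 0.75]
ft_force: [-8.4, 3.4, 3.8]
grip_width: 0.0869
t 22.65 pos [0.4906 0.2243 0.047 ] yaw 91.5 tilt [ 0.124  0.001 -0.992] F [-8.44  3.39  3.82] M [0.75 1.52 0.17] w 0.0869 q6 -1.31
now-axes shift cm [ 0.21 -0.13  0.11] turn rad -0.003 | after-turn shift [ 0.21 -0.13  0.11]
time: 22.82
position: [0.491, 0.2242, 0.0471]
tool_rot: [-0.011, 0.675, 0.008, 0.738]
ft_force: [-13.7, 3.0, 8.6]
grip_width: 0.0872
t 22.82 pos [0.491  0.2242 0.0471] yaw 91.5 tilt [ 0.088 -0.004 -0.996] F [-13.68   2.99   8.62] M [1.05 2.29 0.27] w 0.0872 q6 -1.32
now-axes shift cm [ 0.22 -0.12  0.08] turn rad -0.003 | after-turn shift [ 0.22 -0.12  0.08]
```

```bash
python3 -m inch '[[[0,0,-0.6,0,1],[0,0,-1.5,0,1],[0,0,-2,0,1],[0,0,-2,0,1],[0,0,-1,0,1],[0,0,0,0,1]]]'
python3 go.py 0.492 0.19 0.045 91.7
python3 - <<'E'
from h import *
im=camera('top');np.save('pics/t6.npy',im);wr(im,'t6',(215,150,365,260),5)
E
python3 sq.py pics/t6.npy
```

```text
time: 23.32
position: [0.4196, 0.2237, 0.0432]
tool_rot: [-0.011, 0.673, 0.009, 0.74]
ft_force: [-0.1, -0.1, -0.7]
grip_width: 0.0868
t 23.32 pos [0.4196 0.2237 0.0432] yaw 91.56 tilt [ 0.095 -0.001 -0.995] F [-0.1  -0.05 -0.69] M [-0.   0.1  0. ] w 0.0868 q6 -1.26
now-axes shift cm [ 0.52 -3.57  7.13] turn rad -0.002 | after-turn shift [ 0.52 -3.58  7.12]
lid front [0.5049 0.2227] deg 1.23 rms 0.00031
lid right [0.5473 0.1577] deg 1.87 rms 0.00021
lid back/rail [0.6088 0.2301] deg 1.17 rms 0.00025
rail back [0.6235 0.2338] deg 1.85 rms 0.00022
lid left/stop [0.5513 0.3031] deg 1.29 rms 0.00019
stop outer [0.571  0.3181] deg 0.6 rms 7e-05
```

View pics/t6.png

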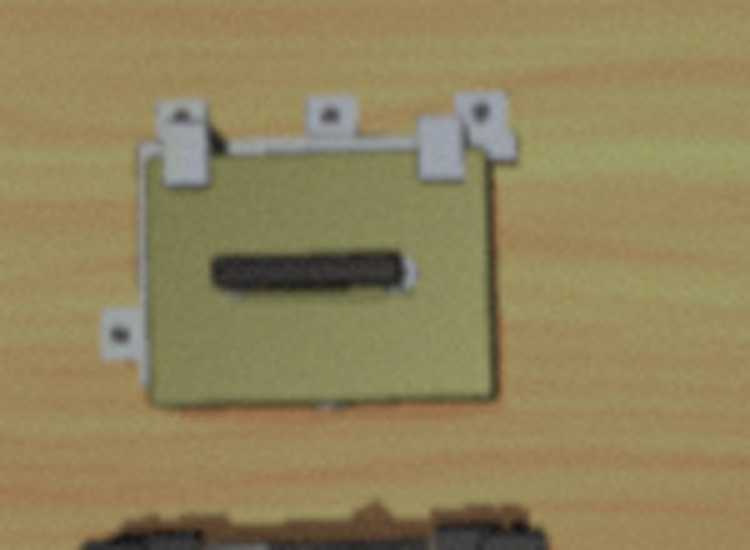

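Second push moved the box about 1.8 mm further in before it stopped hard. The edge angles disagree slightly: rail 1.9°, stop 0.6°, box 1.2–1.9°. So I seat it by contact, pushing the right half of the front face and then the left half.

```bash
python3 -m inch '[[[-0.1,-2,0,0,0.4],[-0.1,-1.6,1,0,0.4],[0,0,1.5,0,0.4],[0,0,1.5,0,0.4],[0.1,0,1,0,0.4],[0,0,0.8,0,0.4]]]'
python3 go.py 0.492 0.187 0.045 91.7
```

```text
time: 23.87
position: [0.4915, 0.189, 0.053]
tool_rot: [-0.01, 0.667, 0.01, 0.745]
ft_force: [1.2, -0.7, -0.0]
grip_width: 0.0551
t 23.87 pos [0.4915 0.189  0.053 ] yaw 91.61 tilt [ 0.111  0.002 -0.994] F [ 1.15 -0.74 -0.04] M [-0.03  0.52  0.04] w 0.0551 q6 -1.4
now-axes shift cm [ 0.8  -0.2  -0.05] turn rad -0.002 | after-turn shift [ 0.8  -0.2  -0.05]
```

```bash
python3 -m inch '[[[0.1,0,0.5,0,0.4],[0,0,0.5,0,0.4]]]'
python3 go.py 0.492 0.187 0.045 91.7
python3 -m inch '[[[0,0,0.9,0,0.4],[0,0,1.0,0,0.4]]]'
python3 go.py 0.492 0.187 0.045 91.7
```

```text
time: 24.03
position: [0.492, 0.187, 0.0513]
tool_rot: [-0.011, 0.676, 0.008, 0.736]
ft_force: [-7.7, -2.0, 0.7]
grip_width: 0.0418
t 24.03 pos [0.492  0.187  0.0513] yaw 91.48 tilt [ 0.085 -0.003 -0.996] F [-7.71 -2.    0.67] M [-0.44  1.4  -0.16] w 0.0418 q6 -1.41
now-axes shift cm [ 0.63 -0.   -0.05] turn rad -0.004 | after-turn shift [ 0.63 -0.   -0.05]
time: 24.2
position: [0.4925, 0.1854, 0.0501]
tool_rot: [-0.012, 0.692, 0.005, 0.722]
ft_force: [-16.5, 3.2, 10.7]
grip_width: 0.0361
t 24.2 pos [0.4925 0.1854 0.0501] yaw 91.39 tilt [ 0.042 -0.009 -0.999] F [-16.52   3.19  10.71] M [ 0.36  2.71 -0.06] w 0.0361 q6 -1.42
now-axes shift cm [ 0.5   0.16 -0.07] turn rad -0.005 | after-turn shift [ 0.5   0.16 -0.07]
```

```bash
python3 -m inch '[[[0,0,-0.6,0,0.4],[0,0,-1.2,0,0.4],[0,2.5,-0.3,0,0.4],[0,2.8,0,0,0.4],[0,2.8,0,0,0.4],[0.2,0,0.6,0,0.4],[0.1,0,0.5,0,0.4]]]'
python3 go.py 0.4895 0.265 0.047 91.5
python3 -m inch '[[[0,0,0.5,0,0.4],[0,0,0.5,0,0.4]]]'
python3 go.py 0.4895 0.265 0.047 91.5
```

```text
time: 24.78
position: [0.4833, 0.2689, 0.0464]
tool_rot: [-0.01, 0.691, 0.005, 0.723]
ft_force: [0.6, -0.1, -0.3]
grip_width: 0.035
t 24.78 pos [0.4833 0.2689 0.0464] yaw 91.25 tilt [ 0.045 -0.007 -0.999] F [ 0.63 -0.14 -0.31] M [ 0.02 -0.04  0.02] w 0.035 q6 -1.25
now-axes shift cm [-0.03 -0.41  0.62] turn rad -0.004 | after-turn shift [-0.03 -0.41  0.62]
time: 24.95
position: [0.4908, 0.2689, 0.0463]
tool_rot: [-0.01, 0.694, 0.004, 0.72]
ft_force: [-14.9, 5.4, 9.3]
grip_width: 0.0348
t 24.95 pos [0.4908 0.2689 0.0463] yaw 91.2 tilt [ 0.037 -0.008 -0.999] F [-14.89   5.37   9.29] M [0.95 2.48 0.1 ] w 0.0348 q6 -1.26
now-axes shift cm [-0.07 -0.38 -0.13] turn rad -0.005 | after-turn shift [-0.07 -0.38 -0.13]
```

The left half stops at x = 0.4908 (y = 0.269) and the right half at 0.4925 (y = 0.185). That is a front-face yaw of 1.2°, matching the bracket mean of 1.25°, so the box is flush on the rail. Last, a nudge in +y.

```bash
python3 -m inch '[[[0,0,-0.6,0,0.6],[0,0,-1.5,0,0.6],[-2,0,-1,0,0.6],[-3.5,0,0,0,0.6],[-3.5,0,0,0,0.6],[-3.5,-1,0,0,0.6],[-3,-3,1,0,0.6],[0,-3.5,2,0,0.6]]]'
python3 -m inch '[[[0,-3.5,2,0,0.6],[0,-3.5,2,0,0.6],[0,-3,1.5,0.12,0.6],[0,0,0,0.12,0.6],[0,0,0,0.12,0.6],[0,0,0,0.12,0.6],[0,0,0,0.12,0.6],[0,0,0,0.12,0.6]]]'
python3 -m inch '[[[0,0,0,0.12,0.6],[0,0,0,0.12,0.6],[0,0,0,0.12,0.6],[0,0,0,0.12,0.6],[0,0,0,0.12,0.6],[0,0,0,0.12,0.6],[0,0,0,0.1,0.6],[0,0,0,0,0.6]]]'
python3 go.py 0.55 0.11 0.05 1.3
```

```text
time: 25.62
position: [0.4824, 0.1906, 0.2028]
tool_rot: [-0.011, 0.697, 0.002, 0.717]
ft_force: [1.4, 0.0, -0.8]
grip_width: 0.0521
time: 26.28
position: [0.5506, 0.0672, 0.2123]
tool_rot: [0.253, 0.641, -0.253, 0.679]
ft_force: [-1.3, 0.1, -0.2]
grip_width: 0.0518
time: 26.95
position: [0.5508, 0.0548, 0.2122]
tool_rot: [0.513, 0.476, -0.498, 0.513]
ft_force: [-0.5, -0.7, -0.7]
grip_width: 0.052
t 26.95 pos [0.5508 0.0548 0.2122] yaw -1.24 tilt [ 0.052 -0.023 -0.998] F [-0.53 -0.73 -0.67] M [-0.09  0.07 -0.02] w 0.052 q6 -0.06
now-axes shift cm [16.06 -1.05 -5.87] turn rad -0.044 | after-turn shift [16.06 -0.78 -5.91]
```

```bash
python3 -m inch '[[[2,-0.4,-1.2,-0.044,0.6],[3,-0.4,-1.2,0,0.6],[3,-0.3,-1.2,0,0.6],[3,0,-0.8,0,0.6],[2.5,0,0,0,0.6],[1.5,0,0,0,0.6],[0,0,0,0,0.6]]]'
python3 go.py 0.555 0.144 0.05 1.3
```

```text
time: 27.53
position: [0.5537, 0.0886, 0.0589]
tool_rot: [0.5, 0.485, -0.481, 0.532]
ft_force: [-1.6, -0.4, 0.4]
grip_width: 0.0525
t 27.53 pos [0.5537 0.0886 0.0589] yaw 2.06 tilt [ 0.066 -0.027 -0.997] F [-1.59 -0.42  0.4 ] M [-0.02  0.07 -0.  ] w 0.0525 q6 -0.03
now-axes shift cm [ 0.75  0.27 -5.56] turn rad 0.013 | after-turn shift [ 0.75  0.2  -5.56]
```

```bash
python3 -m inch '[[[0.5,0.2,-1.2,0.013,0.6],[0.3,0,-1.2,0,0.6],[0,0,-1,0,0.6],[0,0,-0.8,0,0.6],[0,0,-0.6,0,0.6]]]'
python3 go.py 0.555 0.144 0.05 1.3
python3 -m inch '[[[0,0,-0.35,0,0.6],[0,0,-0.25,0,0.6]]]'
python3 go.py 0.555 0.144 0.05 1.3
```

```text
time: 27.95
position: [0.5565, 0.1354, 0.051]
tool_rot: [0.503, 0.481, -0.484, 0.53]
ft_force: [0.4, -0.4, -0.1]
grip_width: 0.0521
t 27.95 pos [0.5565 0.1354 0.051 ] yaw 1.39 tilt [ 0.068 -0.028 -0.997] F [ 0.43 -0.37 -0.13] M [-0.04  0.11  0.08] w 0.0521 q6 0.08
now-axes shift cm [ 0.07 -0.14 -0.87] turn rad 0.002 | after-turn shift [ 0.07 -0.14 -0.87]
time: 28.12
position: [0.5571, 0.1433, 0.0525]
tool_rot: [0.504, 0.481, -0.483, 0.531]
ft_force: [-0.4, 0.0, 0.9]
grip_width: 0.0521
t 28.12 pos [0.5571 0.1433 0.0525] yaw 1.56 tilt [ 0.071 -0.028 -0.997] F [-0.43  0.03  0.86] M [-0.07  0.1  -0.05] w 0.0521 q6 0.09
now-axes shift cm [ 0.24 -0.23 -0.08] turn rad 0.005 | after-turn shift [ 0.24 -0.23 -0.08]
```

```bash
python3 -m inch '[[[0,0,-0.2,0,0.6],[0,0,-0.2,0,0.6]]]'
python3 go.py 0.555 0.1447 0.05 1.3
python3 -m inch '[[[0,0,-0.25,0,0.6],[0,0,-0.2,0,0.6]]]'
python3 go.py 0.555 0.1447 0.05 1.3
```

```text
time: 28.28
position: [0.5571, 0.1442, 0.0533]
tool_rot: [0.501, 0.48, -0.484, 0.533]
ft_force: [0.7, -13.2, -1.2]
grip_width: 0.0521
t 28.28 pos [0.5571 0.1442 0.0533] yaw 1.73 tilt [ 0.071 -0.034 -0.997] F [  0.71 -13.23  -1.23] M [-1.98  0.01 -0.61] w 0.0521 q6 0.1
now-axes shift cm [ 0.32 -0.23 -0.06] turn rad 0.007 | after-turn shift [ 0.32 -0.23 -0.06]
time: 28.45
position: [0.5571, 0.144, 0.0536]
tool_rot: [0.499, 0.479, -0.486, 0.534]
ft_force: [0.8, -5.7, -1.8]
grip_width: 0.0521
t 28.45 pos [0.5571 0.144  0.0536] yaw 1.73 tilt [ 0.069 -0.041 -0.997] F [ 0.81 -5.68 -1.83] M [-1.06  0.08 -0.29] w 0.0521 q6 0.12
now-axes shift cm [ 0.34 -0.23 -0.09] turn rad 0.007 | after-turn shift [ 0.34 -0.23 -0.09]
```

It was already hard against the side stop, with no travel under 13 N. Retreating for a final look.

```bash
python3 -m inch '[[[0,0,0.5,0,0.6],[0,0,1,0,0.6],[0,0,2,0,0.6],[-2,0,1.5,0,0.6],[-3,0,2,0,0.6],[-3,0,2,0,0.6],[-3,0,3,0,0.6],[-2,0,4,0,0.6]]]'
python3 -m inch '[[[0,0,4,0,0.6],[0,0,4,0,0.6],[0,0,2,0,0.6],[0,0,0,0,0.6]]]'
python3 - <<'E'
from h import *
im=camera('top');np.save('pics/t7.npy',im);side=camera('side')
a=cv2.resize(im[100:270,200:400],None,fx=3.5,fy=3.5,interpolation=cv2.INTER_CUBIC);wr(side,'s7',(200,110,440,290),3)
o=np.load('pics/top1.npy').astype(int);d=np.abs(im.astype(int)-o).max(2)
for n,(x0,y0,x1,y1) in dict(calc=(395,78,440,147),broch=(296,70,358,132),charger=(142,178,208,228)).items(): print(n,'changed px',(d[y0:y1,x0:x1]>40).sum())
E
python3 sq.py pics/t7.npy
```

```text
time: 29.12
position: [0.5489, -0.0095, 0.1876]
tool_rot: [0.495, 0.485, -0.485, 0.533]
ft_force: [1.0, -0.2, 0.7]
grip_width: 0.0523
time: 29.45
position: [0.5564, -0.1223, 0.2015]
tool_rot: [0.498, 0.477, -0.483, 0.539]
ft_force: [0.3, -0.2, -0.1]
grip_width: 0.0521
calc changed px 0
broch changed px 0
charger changed px 0
lid front [0.5052 0.2277] deg 0.75 rms 0.0002
lid right [0.5467 0.1581] deg 1.31 rms 0.00016
lid back/rail [0.6092 0.2314] deg 0.57 rms 0.00021
rail back [0.623  0.2468] deg 1.85 rms 0.00018
lid left/stop [0.5609 0.3034] deg 0.73 rms 0.00014
stop outer [0.579  0.3182] deg 0.78 rms 0.00012
```

View pics/s7.png

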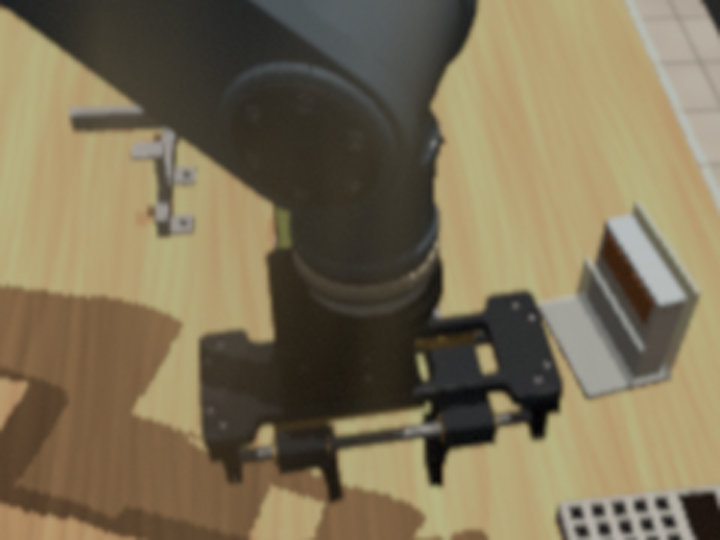

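The arm hides the box in the side view. In the top view the nudge may have turned the box about 0.5° off the rail: lid 0.6–0.7°, rail 1.85°. I'll check from straight above the gap with the wrist camera.

```bash
python3 -m inch '[[[-1,0.5,-3,0,0.6],[-1,0.5,-3.4,0,0.6],[-1,0.5,-3.4,0,0.6],[-1,0.5,-3.4,0,0.6],[-1,0.5,-3.4,0,0.6],[-1,0.5,-3.4,0,0.6],[-0.8,0.5,-3.4,0,0.6],[-0.5,0.5,-3.4,0,0.6]]]'
python3 -m inch '[[[-0.2,0.3,-3,0,0.6],[0,0,0,0,0.6],[0,0,0,0,0.6]]]'
python3 go.py 0.6 0.17 0.27 1.3
python3 - <<'E'
from h import *
save('wrist','w2',(0,0,640,240),1.25); i=camera_info('wrist'); print(ray(i,(320,200)))
E
```

```text
time: 30.22
position: [0.572, 0.1697, 0.2619]
tool_rot: [0.496, 0.484, -0.485, 0.533]
ft_force: [1.4, -0.1, -0.2]
grip_width: 0.0523
time: 30.47
position: [0.569, 0.2146, 0.2628]
tool_rot: [0.493, 0.49, -0.48, 0.536]
ft_force: [-0.3, -0.4, -0.7]
grip_width: 0.0519
t 30.47 pos [0.569  0.2146 0.2628] yaw 3.09 tilt [ 0.059 -0.032 -0.998] F [-0.26 -0.39 -0.7 ] M [-0.07  0.08 -0.03] w 0.0519 q6 0.16
now-axes shift cm [-0.39  2.89  4.63] turn rad 0.031 | after-turn shift [-0.39  3.04  4.54]
(array([0.55568969, 0.28489611, 0.41019779]), array([ 0.07015783, -0.28954233, -0.95471899]))
```

View pics/w2.png

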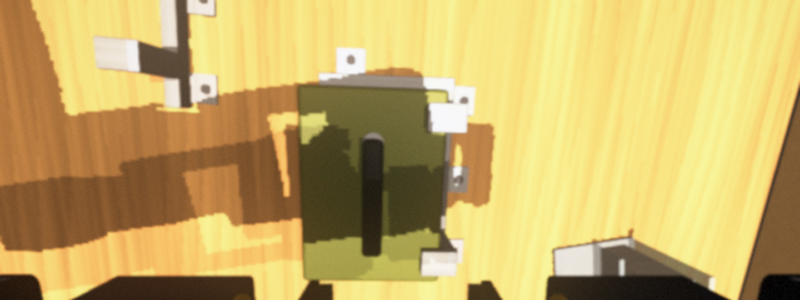

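Wrist view: the box is in the corner. Its back edge runs along about column 445 with a narrow strip of rail visible. The side stop strip shows at the top, (320–450, 80). I enlarge the same picture to read the edges.

```bash
python3 - <<'E'
from h import *
im=np.load('pics/w2.npy')
a=im[55:231,232:392][:,:,::-1];a=np.clip(a.astype(float)*1.3,0,255).astype(np.uint8)
a=cv2.resize(a,None,fx=3.4,fy=3.4,interpolation=cv2.INTER_CUBIC);print(a.shape)
cv2.imwrite('pics/w3.png',a)
E
```

```text
(598, 544, 3)
```

View pics/w3.png

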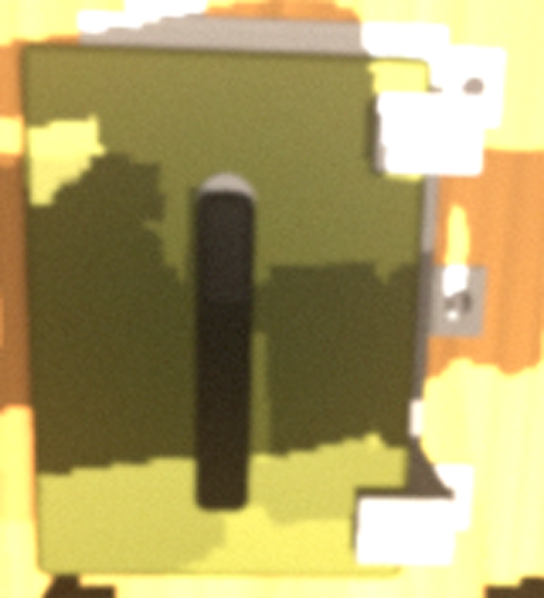

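Edges in the crop:
- Lid back from (424,180) to (412,425).
- Rail's outer top edge from (439,180) to (424,410).
- Lid left edge from (25,46) to (425,62).
- Stop outer edge from (80,12) to (360,22).

The strips look parallel. Casting them to the planes.

```bash
python3 - <<'E'
from h import *
i=camera_info('wrist');im=np.load('pics/w2.npy')
f=lambda u,v,z:onz(i,(232+u/3.4,55+v/3.4),z)[:2]
g=cv2.cvtColor(im,cv2.COLOR_RGB2HSV)
def rep(n,a,b):
    d=b-a;print(n,a.round(4),b.round(4),'deg',np.round((np.degrees(np.arctan2(d[1],d[0]))+45)%90-45,2))
rep('lid back',f(424,180,.075),f(412,425,.075));rep('rail outer',f(439,180,.025),f(424,410,.025))
rep('lid front',f(25,60,.075),f(41,565,.075))
rep('lid left',f(25,46,.075),f(425,62,.075));rep('stop outer',f(80,12,.025),f(360,22,.025))
# fitted edges
s=255-g[:,:,1]; hue=g[:,:,0]
R=lambda u:int(round(232+u/3.4));V=lambda v:int(round(55+v/3.4))
v=im[:,:,0].astype(np.float32)
for n,P,z in(('fit lid front',edges(v,R(10),R(60),range(V(420),V(560)),1,-1),.075),
  ('fit lid left',edges(s,V(25),V(62),range(R(90),R(350)),0,-1),.075),('fit stop out',edges(s,V(2),V(25),range(R(90),R(350)),0,1),.025),
  ('fit lid back',edges(s,R(405),R(432),list(range(V(190),V(265)))+list(range(V(320),V(395))),1,1),.075),
  ('fit rail out',edges(s,R(418),R(450),list(range(V(195),V(250)))+list(range(V(335),V(395))),1,-1),.025)):
    P3=np.array([onz(i,p,z)[:2] for p in P]);p,d=fitline(P3);print(n,p.round(4),np.round((np.degrees(np.arctan2(d[1],d[0]))+45)%90-45,2),((P3-p)@np.array([-d[1],d[0]])).std().round(5))
E
```

```text
lid back [0.6097 0.2738] [0.6119 0.2049] deg 1.81
rail outer [0.6225 0.2724] [0.6238 0.1983] deg 1.05
lid front [0.5023 0.2988] [0.5056 0.1584] deg 1.36
lid left [0.5023 0.3023] [0.6074 0.3042] deg 1.05
stop outer [0.5106 0.3154] [0.5945 0.3174] deg 1.39
fit lid front [0.5032 0.1833] 0.52 0.00021
fit lid left [0.5563 0.3045] 1.11 0.0001
fit stop out [0. 0.] 0.0 nan
fit lid back [0.6099 0.2337] 0.85 0.00018
fit rail out [0.6223 0.2413] 0.28 0.00015h.py:22: RuntimeWarning: invalid value encountered in scalar divide
  p=lo+(w*np.arange(max(0,j-2),max(0,j-2)+len(w))).sum()/w.sum()
```

The final measures agree within their noise:
- Gap to the rail is about 0.4 mm in the wrist view.
- Gap to the side stop is about 1 mm or less.
- Yaw error is about 1° or less; the two views disagree on its sign.

Both stops were felt as hard contacts. The tool is clear, with its tips 13 cm above the handle. Handing in.

```bash
python3 -c "
from rig import robot
print(robot.hand_in()); print(robot.get_obs()['time'])"
```

```text
the job is handed in; nothing more can be done
None
the job is handed in; nothing more can be done
```

The cash box is in the right-hand bracket, under both clips and up against the rear rail and the side stop. I handed the job in at about 30.5 s of the 72 s.

I lifted it by its handle, held within about 1.6° of level. I lowered it in small steps onto the bare counter in front of the bracket, clear of the clips, and let go. Then I pushed its front (-x) face to the rail and its -y face to the side stop, and repeated both pushes, with the side push last.

**Checks that passed**
- **Contact:** both stops felt hard, with no further travel at about 13–16 N. The highest push was 32 N at the fingers on the first side push; the highest reading I saw of the wrist force was about 32 N.
- **Gaps:** the wrist camera puts them at about 0.4 mm to the rail and 1 mm to the side stop, which is about as fine as it can measure.
- **Bystanders:** the calculator, brochure stand and charger box show no changed pixels in the top view.
- **Clearance:** the gripper was open and about 13 cm above the handle at hand-in.

**Checks that disagreed**
- **Squareness:** the top view puts the box about 1.3° clockwise of the rail, while the wrist view puts it about 0.6° the other way. The top view also measures the bracket itself as more than 1° out of square, so I trust its angles less.
- **Last nudge:** the final side push seems to have turned the box about 0.5°, which could leave roughly 1 mm at the rail's right end. I did not push again to correct it.
- **Final side view:** the arm hid the box, so it confirmed nothing.

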